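# Pack the spring-floor tea brick magazine for transport

## Robot

A 6-joint arm with a two-finger parallel gripper is mounted at the origin on the work surface. World frame = base frame: x ahead of the robot, y to its left, z up, the work surface at z = 0. Lengths are in m, angles in degrees, forces in N, time in s.
With the tool pointing down it reaches from about 0.35 to 0.875 m from the base axis. Payload 4.2 kg.
Tool frame: the origin (TCP) lies on the centre line of the jaws, within the pads' length; the fingertips stand 19 mm ahead of it and the grasp point (between the pads) is the TCP; z points along the fingers, y is the line along which they close (so a half turn about z gives the same grasp; the last joint's range is limited). The gripper opens to 87 mm and grips with 3 to 60 N. Pads are 19 mm wide; open, the fingers measure 117 mm over their backs; the gripper's body (75 mm by 190 mm) begins 51 mm behind the grasp point.
Start: joints at [91.765, 22.042, 0.453, 0, -68.411, -14.817], TCP at [0.141, 0.609, 0.242] pointing down, gripper open.
Joint ranges: [-179.83, 179.83], [-69.29, 118.12], [-61.27, 80.66], [-181.25, 117.63], [-171.15, -9.14], [-177.46, 177.46]. Speed limits (degrees/s): [159.86, 159.86, 180, 180, 180, 180].

## Interface

Orientations are given as a 3x3 rotation matrix whose columns are the frame's x, y, z axes.
In Python, from station import sense, capture, finish_job, search_frame, masks_of gives the robot as it stands.
- The arm moves only by the tool drive_tool, never from a script. Its argument "rows" is a list of rows, each a list of 7 numbers: the opening in per cent of the stroke, from 0 (shut) to 100 (fully open), then the shift along the world's x, y, z in mm, then the turn, a rotation vector about the world's x, y, z in rad. In form: [[fingers, dx, dy, dz, wx, wy, wz], ...]. A call has 1 to 5 rows; each row shifts and turns the commanded pose from where the row before left it; what a row does not reach is not made up. A row lasts 1/12 s, in which the tool goes at most 41.7 mm and 7.16 degrees, less where a joint would pass 70% of its speed; a pose out of reach is approached as far as the arm can. A call is refused whole if a number of a shift passes 41.7 or a number of a turn 0.125, either way. A call with a gripper value outside its range is refused whole. The fingers move at their own pace and stop on an object; the grip force is fixed at half the most. Time passes only in rows, so rows that do not move let the fingers close. It gives the time, the measured TCP pose, the force, the opening and the grip force at its end, in the units of the state.
- sense(): the state, without advancing time (a new reading comes with each control period).
- capture(name): name is "side" or "top" or "wrist"; returns a dict with "frame" (384x512x3 uint8, red, green, blue), "z_map" (384x512 float32, m along the optical axis (not along the pixel's ray), 0 where there is no reading), "fx", "fy", "cx", "cy" (pixels), "R" (3x3) and "t" (3): a world point X has camera coordinates R X + t; the wrist camera has in their place "T_tool_cam" (4x4, takes a point from camera to tool coordinates, whose origin is the TCP and whose axes are the flange's). Camera axes: x right, y down, z forward; pixel columns grow to the right and rows downward; lengths in m; the calibration is good to about 2 mm. A picture is of the moment at which its call begins: read the wrist's pose just before it.
- finish_job(): hands the job in; it is judged then, once.
Trained networks look in a picture, given as the dict that the camera call returned (one of the last four; its "shot" number tells which), for a name from the list of things; names that differ only in an ending like _2 or _b are one class to them, and where a whole thing is asked for, a point or a joint stands for the part that bears it (a point fixed in the world has none). Each returns a list of dicts, best first, with "p" (0 to 1); they miss things now and then, are a little off and sometimes report something else, mostly with a low value. They report only what shows in the picture. A call takes as long as a camera call.
- search_frame(label, picture): "xy" ([column, row] in pixels, amid what is visible of it).
- masks_of(label, picture): "region" (384x512 bool, what is visible of it) and "xy" ([column, row] in pixels, amid what is visible of it).
The state is a dict: "time_s": time; "joints": joint angles; "joint_velocities": joint speeds; "effort": joint torques, N m; "tcp_pos": TCP position; "ee_rot": TCP orientation; "wrist_force": force on the tool from outside, world axes, zero at the start; "moment": the same for the moment, N m; "gripper_width": opening from 0.0 (shut) to 1.0 (fully open); "gripper_force": force on a finger pad.
Only numpy, scipy, OpenCV 4.12 (cv2) and the standard library are available. Lean on these libraries where they do the work, as an engineer would, in place of code of your own. Each camera call takes 0.05 s, during which the arm holds its last target. There are 200 camera calls.

## Task

Pack the tea brick magazine for transport: lay every wrapped tea brick that is out on the table flat in it, one on top of another, then take the tamper by its handle and press the stack squarely and level down until the yellow spring floor bottoms out and stays down. Only after that slide the red lock grip all the way to its red end stop, and see that the tamper ends up standing upright in the middle of its cork mat. Leave the cup, the mug and the tin where they are.

Things in the scene. Friction and masses are not known exactly. Their poses are not given: they have to be found in the camera images.
- magazine: Fixed open tea brick magazine; place and yaw vary. Origin on the table surface under the centre of the stack; its x is the stack's short side, its y the long side. Grey base slab 14 mm high, x -132 to +52 mm, y +-75 mm. Aluminium end walls at y +-52 to +-58 mm, x +-37 mm, up to 120 mm above the table; the lock track lies at x = -105 mm.
- pocket (a point): Mouth of the magazine's pocket, 120 mm above the table on the stack axis, axes as the magazine. Pocket 104 mm (y) by 62 mm (x), open at the top. Each end wall has lips at both corners (x +-31 to +-37 mm, y +-37 to +-58 mm, same height); between them both long sides are open over 74 mm, where fingers closing along x come down beside a brick.
- plate (a joint): Travel of the magazine's sprung floor, m: 0 = up, grows downwards, 0.024 = bottomed out. Its over-centre spring pushes up with about 9 N at first, 12 N at most (near 0.005), nothing at 0.018; beyond that it snaps down by itself and holds itself down with about 7 N. The weight of bricks and tamper alone does not press it down.
- plate_top (a point): Centre of the upper face of the yellow sprung floor plate (50 mm along x, 90 mm along y, 8 mm thick); axes as the magazine. 50 mm above the table when up, 26 mm when bottomed out. The bricks are stacked on it.
- lock (a joint): Position of the sliding transport lock, m: 0 = open end (white stop), grows towards the magazine's +y, 0.070 = end stop, locked (red stop). Starts between 0 and 0.02. Slides with about 2 N of friction and stays where it is left.
- lock_grip (a point): Centre of the top of the red lock grip, 76.5 mm above the table; moves along the magazine's line x = -105 mm from y = -35 mm (joint 0) to +35 mm (joint 0.070). The grip is an upright block 26 mm (x) by 18 mm (y), 44 mm tall, on a foot 30 x 26 mm, 12 mm tall; pinch it from above or push its side.
- tamper: Loose tamper, 110 mm tall, about 0.35 kg, standing upright on the cork mat. Origin at the centre of its flat underside, z up. Round steel foot 52 mm across, 14 mm thick; stem 20 mm across up to 50 mm; square dark wooden handle 30 x 30 mm (sides along its x and y) from 50 to 110 mm above the underside. It may get knocked aside.
- mat: Fixed cork mat 130 x 130 mm, 5 mm thick, the tamper's place. Origin under its centre on the table surface.
- brick1: Loose wrapped tea brick, green with a white paper band, 54 mm (its x) by 96 mm (its y) by 18 mm high, about 70 g. Origin at the centre of its underside, z up. Three or four of the four bricks are present (None if absent), lying flat on the table; may get knocked aside. Any order in the stack, either way round.
- brick2: Loose wrapped tea brick, orange with a white paper band, 54 mm (its x) by 96 mm (its y) by 18 mm high, about 70 g. Origin at the centre of its underside, z up. Three or four of the four bricks are present (None if absent), lying flat on the table; may get knocked aside. Any order in the stack, either way round.
- brick3: Loose wrapped tea brick, red with a white paper band, 54 mm (its x) by 96 mm (its y) by 18 mm high, about 70 g. Origin at the centre of its underside, z up. Three or four of the four bricks are present (None if absent), lying flat on the table; may get knocked aside. Any order in the stack, either way round.
- brick4: Loose wrapped tea brick, blue with a white paper band, 54 mm (its x) by 96 mm (its y) by 18 mm high, about 70 g. Origin at the centre of its underside, z up. Three or four of the four bricks are present (None if absent), lying flat on the table; may get knocked aside. Any order in the stack, either way round.
- cup: Blue ceramic cup, 76 mm across, 72 mm tall, origin under its centre. Bystander, may stand among the bricks: not to be shoved or tipped. (The other tea things stand in a fixed blue plastic crate on its side, 290 mm high, at the far left of the table, y above 0.5 m, out of the way.)
- mug: Aluminium mug, 74 mm across, 74 mm tall, handle at its +y, origin under its centre. Bystander, may stand among the bricks: not to be shoved or tipped.
- tin: Green tin with a pale label, 80 mm across, 90 mm tall, behind the magazine, origin under its centre. Bystander: not to be shoved or tipped.

How it is judged (in metres and radians):
On the way, in this order (a step that is already met when the one before it is completed fails the run):
1. every brick lies flat in the magazine, the spring floor still up (x of brick1 in the frame of plate_top between -0.01 and 0.01 m and y of brick1 in the frame of plate_top between -0.01 and 0.01 m and z of brick1 in the frame of plate_top between -0.004 and 0.062 m and angle between each of brick1, brick2, brick3, brick4's own z axis and vertical below 0.1 rad and x of brick2 in the frame of plate_top between -0.01 and 0.01 m and y of brick2 in the frame of plate_top between -0.01 and 0.01 m and z of brick2 in the frame of plate_top between -0.004 and 0.062 m and x of brick3 in the frame of plate_top between -0.01 and 0.01 m and y of brick3 in the frame of plate_top between -0.01 and 0.01 m and z of brick3 in the frame of plate_top between -0.004 and 0.062 m and x of brick4 in the frame of plate_top between -0.01 and 0.01 m and y of brick4 in the frame of plate_top between -0.01 and 0.01 m and z of brick4 in the frame of plate_top between -0.004 and 0.062 m and value of joint plate below 0.01 m), for 0.2 s.
2. the tamper, level and centred, presses the stack with the spring floor bottomed out (value of joint plate above 0.0222 m and angle between tamper's own z axis and vertical below 0.1 rad and horizontal distance between tamper and plate_top below 0.015 m and (contact force between tamper and brick1 above 3 N or contact force between tamper and brick2 above 3 N or contact force between tamper and brick3 above 3 N or contact force between tamper and brick4 above 3 N)), for 0.2 s.
3. the lock grip is slid to its red end stop (value of joint lock above 0.066 m), for 0.2 s.
At the end, for the whole second after the job is handed in: All present bricks lie flat (0.1 rad) in the magazine within 10 mm of its axis, the spring floor is down (joint above 0.0222), the lock at its end stop (above 0.066), and the tamper stands upright (0.08 rad), at rest, within 30 mm of the middle of the cork mat (x of brick1 in the frame of plate_top between -0.01 and 0.01 m and y of brick1 in the frame of plate_top between -0.01 and 0.01 m and z of brick1 in the frame of plate_top between -0.004 and 0.062 m and angle between each of brick1, brick2, brick3, brick4's own z axis and vertical below 0.1 rad and x of brick2 in the frame of plate_top between -0.01 and 0.01 m and y of brick2 in the frame of plate_top between -0.01 and 0.01 m and z of brick2 in the frame of plate_top between -0.004 and 0.062 m and x of brick3 in the frame of plate_top between -0.01 and 0.01 m and y of brick3 in the frame of plate_top between -0.01 and 0.01 m and z of brick3 in the frame of plate_top between -0.004 and 0.062 m and x of brick4 in the frame of plate_top between -0.01 and 0.01 m and y of brick4 in the frame of plate_top between -0.01 and 0.01 m and z of brick4 in the frame of plate_top between -0.004 and 0.062 m and value of joint plate above 0.0222 m and value of joint lock above 0.066 m and horizontal distance between tamper and mat below 0.03 m and angle between tamper's own z axis and vertical below 0.08 rad and z of tamper in the frame of mat below 0.012 m and linear speed of tamper below 0.02 m/s); the robot touches nothing.
It fails at once if the cup is tipped over or shoved more than 6 cm (angle between cup's own z axis and vertical above 0.5 rad or distance of cup from where it was at the start of the episode above 0.06 m).
It fails at once if the mug is tipped over or shoved more than 6 cm (angle between mug's own z axis and vertical above 0.5 rad or distance of mug from where it was at the start of the episode above 0.06 m).
It fails at once if the tin is tipped over or shoved more than 6 cm (angle between tin's own z axis and vertical above 0.5 rad or distance of tin from where it was at the start of the episode above 0.06 m).
Of brick1, brick2, brick3, brick4 only 3 to 4 are there at a start; the rules pass over those that are not, and their reading is None.
At some moment in a run one of brick1, brick2, brick3, brick4, tamper may be knocked a few centimetres aside while the robot is not near it.
It also fails if it takes over 192 s, if anything falls off the work surface, if the arm or the gripper's body presses on something with over 40 N, if the wrist force passes 120 N, or if a joint passes its speed limit or range.

## Working session

There is one attempt and no reset: what is moved stays moved. The work goes in short steps, Python scripts to look and compute and a tool call to move; the robot and the scene stay as the last step left them, time stands still between calls to the robot, and variables do not carry over. Pictures are saved under pics/ and viewed, at most 14 in all, crops included, and the job is handed in when it is done.

Besides the shell and the picture viewer there is one more tool, called as name(argument=value, ...), one argument or row to a line, values as JSON. drive_tool: Moves the arm, as the interface text tells. Its arguments: {"type":"object","properties":{"rows":{"type":"array"}},"required":["rows"]}

```bash
mkdir -p pics; cat > h.py <<'E'
import numpy as np, cv2
from station import sense, capture, finish_job, search_frame, masks_of
def cloud(p, s=None):
    z=p["z_map"]; v,u=np.mgrid[0:z.shape[0],0:z.shape[1]]
    P=np.stack([(u-p["cx"])/p["fx"]*z,(v-p["cy"])/p["fy"]*z,z],-1)
    if "R" in p: W=(P-p["t"])@np.array(p["R"])
    else:
        T=np.array(p["T_tool_cam"]); W=P@T[:3,:3].T+T[:3,3]
        W=W@np.array(s["ee_rot"]).T+np.array(s["tcp_pos"])
    W[z==0]=np.nan
    return W
def save(p,n): cv2.imwrite(f"pics/{n}.png",p["frame"][...,::-1])
def rect(W,m,zlo=None,zhi=None):
    """box of top points of mask: centre, sizes, angle of long side (deg)"""
    q=W[m]; q=q[~np.isnan(q[:,0])]
    if zlo is not None: q=q[(q[:,2]>zlo)&(q[:,2]<zhi)]
    if len(q)<8: return None
    med=np.median(q[:,:2],0); q=q[np.linalg.norm(q[:,:2]-med,axis=1)<0.12]
    (c,(w,h),a)=cv2.minAreaRect((q[:,:2]*1000).astype(np.float32))
    if w>h: w,h=h,w
    else: a+=90
    return [round(float(x),1) for x in (*c,w,h,a,np.median(q[:,2])*1000)],len(q)
E
python3 - <<'E'
from h import *
s=sense(); print(s)
for c in("top","side"):
    p=capture(c); save(p,c+"0"); W=cloud(p)
    print(c,np.array(p["R"]).round(2).tolist(),p["t"],p["fx"])
    for n in["magazine","lock_grip","plate","tamper","mat","brick1","brick2","brick3","brick4","cup","mug","tin"]:
        for r in masks_of(n,p)[:2]:
            if r["p"]>.3: 
                q=W[r["region"]]; print(n,round(r["p"],2),np.array(r["xy"]).round(),"ztop",np.nanpercentile(q[:,2],95).round(3),rect(W,r["region"],np.nanpercentile(q[:,2],90)-.006,1))
E
```

```text
{'time_s': 0.0, 'joints': array([ 9.17657184e+01,  2.20922018e+01,  3.78563398e-01, -2.88954173e-02,
       -6.84123524e+01, -1.48167410e+01]), 'joint_velocities': array([ 0.07776767, -0.04328094,  0.03645184,  0.02022315, -0.0213657 ,
       -0.1147487 ]), 'effort': array([ 9.37012082e-04, -3.90659058e+01,  1.87403780e+01,  4.21977371e+00,
        1.09325635e-02, -1.93255910e-04]), 'tcp_pos': array([0.14098874, 0.6083    , 0.24043633]), 'ee_rot': array([[ 9.74127344e-01, -2.25999460e-01, -4.00967976e-04],
       [-2.25999789e-01, -9.74124838e-01, -2.21231481e-03],
       [ 1.09389087e-04,  2.24569503e-03, -9.99997472e-01]]), 'wrist_force': array([-0.15150361,  0.66777134,  0.5037097 ]), 'moment': array([-0.00585327, -0.03566603,  0.03180685]), 'gripper_force': 0.0, 'gripper_width': 0.9989345377942076}
top [[0.01, -1.0, 0.03], [-0.99, -0.01, -0.16], [0.16, -0.03, -0.99]] [-0.01406616  0.573704    0.89235023] 355.048604493914
magazine 0.56 [264. 218.] ztop 0.117 ([520.7, -30.8, 116.1, 154.4, 177.6, 115.3], 428)
plate 0.96 [269. 204.] ztop 0.052 ([560.5, -32.2, 50.2, 87.9, 87.8, 49.1],
[... 2009 characters left out ...]
9.] ztop 0.017 ([575.3, 351.9, 58.7, 98.1, 98.6, 15.2], 311)
brick2 0.81 [148. 175.] ztop 0.018 ([429.4, 345.0, 56.6, 97.8, 96.8, 15.6], 354)
brick3 0.93 [182. 149.] ztop 0.017 ([575.3, 351.9, 58.7, 98.1, 98.6, 15.2], 311)
brick3 0.81 [148. 175.] ztop 0.018 ([429.4, 345.0, 56.6, 97.8, 96.8, 15.6], 354)
brick4 0.93 [182. 149.] ztop 0.017 ([575.3, 351.9, 58.7, 98.1, 98.6, 15.2], 311)
brick4 0.81 [148. 175.] ztop 0.018 ([429.4, 345.0, 56.6, 97.8, 96.8, 15.6], 354)
cup 0.73 [324. 237.] ztop 0.071 ([620.5, -229.8, 73.1, 75.4, 37.2, 69.4], 167)
mug 0.58 [349. 271.] ztop 0.072 ([585.4, -342.1, 72.4, 73.3, 36.1, 71.0], 209)
tin 0.91 [268. 168.] ztop 0.089 ([701.8, 70.1, 68.9, 73.1, 45.2, 87.5], 312)
```

View pics/top0.png

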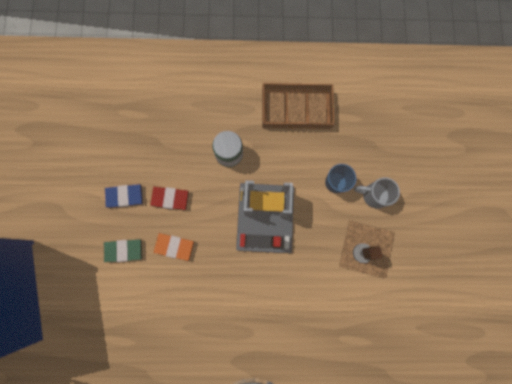

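```bash
cat > scan.py <<'E'
from h import *
p=capture("top"); W=cloud(p)
print("t",sense()["time_s"])
for r in masks_of("brick1",p):
    if r["p"]>.2:
        q=W[r["region"]]; col=np.median(p["frame"][r["region"]],0)
        print("brick",round(r["p"],2),np.array(r["xy"]).round(),col,rect(W,r["region"],np.nanpercentile(q[:,2],90)-.006,1))
for n in["plate","tamper","lock"]:
  for r in masks_of(n,p)[:1]:
    q=W[r["region"]]; print(n,round(r["p"],2),rect(W,r["region"],np.nanpercentile(q[:,2],90)-.006,1))
E
python3 scan.py; python3 - <<'E'
from h import *
p=capture("top");W=cloud(p)
m=(W[...,2]>.105)&(abs(W[...,0]-.56)<.08)&(abs(W[...,1]+.03)<.09)
print("walls",rect(W,m),rect(W,m&(W[...,1]>-.03)),rect(W,m&(W[...,1]<-.03)))
E
```

```text
t 1.35
brick 0.95 [172. 247.] [182. 109.  65.] ([439.6, 213.8, 54.3, 95.9, 77.3, 17.0], 740)
brick 0.83 [121. 251.] [ 79. 103.  83.] ([429.0, 345.6, 54.6, 93.0, 95.3, 16.6], 721)
brick 0.8 [169. 198.] [141.  59.  50.] ([570.9, 230.6, 54.4, 96.0, 83.1, 16.8], 669)
brick 0.65 [122. 196.] [ 71.  81. 118.] ([576.1, 354.6, 55.5, 95.6, 96.5, 16.7], 704)
plate 0.55 ([558.4, -20.8, 57.4, 110.9, 89.7, 49.0], 633)
tamper 0.68 ([585.0, -339.9, 70.6, 72.9, 110.5, 72.5], 164)
walls ([560.7, -32.4, 75.0, 116.0, 87.4, 118.7], 258) ([562.8, 15.5, 20.5, 74.8, 178.3, 118.8], 124) ([558.6, -79.9, 20.7, 74.2, 176.9, 118.5], 134)
```

The top view shows blue (122,196), red (170,198), green (122,251) and orange (174,247) bricks at the left. The magazine is at (266,217) with its lock grip at the open (white, right) end. Tamper and mat are at (368,250), and the crate is at the lower left.

```bash
cat > plan.py <<'E'
import sys; from h import *
# plan.py x y z yawdeg : delta from the measured pose (yaw = direction of tool y mod 180)
def plan(x,y,z,yaw):
    s=sense(); R=np.array(s["ee_rot"]); p=s["tcp_pos"]*1000
    cur=np.degrees(np.arctan2(R[1,1],R[0,1])); d=(yaw-cur+90)%180-90
    tilt=np.cross(R[:,2],[0,0,-1])
    print("d mm",(np.array([x,y,z])-p).round(1),"dyaw rad",round(np.radians(d),3),"tiltfix",tilt.round(4),"| pos",p.round(1),"yaw",round(cur,1),"F",s["wrist_force"].round(1),"w",round(s["gripper_width"],3),"gf",round(s["gripper_force"],1),"t",round(s["time_s"],2),"j",s["joints"].round(0))
if __name__=="__main__":
    plan(*map(float,sys.argv[1:5]))
E
python3 plan.py 429 345.6 120 5.3; python3 - <<'E'
from h import *
for c in("side","top"):
    p=capture(c);W=cloud(p);q=W[(W[...,2]>.1)&(W[...,1]>.4)]
    print(c,len(q),np.nanpercentile(q,[1,99],axis=0).round(3) if len(q) else "")
E
```

```text
d mm [ 287.9 -263.3 -121.6] dyaw rad -1.251 tiltfix [-0. -0. -0.] | pos [141.1 608.9 241.6] yaw -103.1 F [ 0.3 -0.4  0.6] w 1.002 gf 0.0 t 1.6 j [ 92.  22.   0.  -0. -68. -15.]
side 12549 [[0.173 0.503 0.102]
 [1.869 1.342 0.296]]
top 1408 [[0.203 0.539 0.101]
 [0.452 0.592 0.155]]
```

drive_tool(
  rows=[
    [100,0,-40,0,0,0,0],
    [100,0,-40,0,0,0,0],
    [100,0,-40,0,0,0,0],
    [100,0,-40,0,0,0,0],
    [100,0,-40,0,0,0,0],
  ],
)

```text
time_s: 2.12
tcp_pos: [0.1412, 0.4069, 0.2413]
ee_rot: [[0.974, -0.226, 0.0], [-0.226, -0.974, -0.0], [0.0, 0.0, -1.0]]
wrist_force: [-1.0, -0.1, 0.7]
gripper_width: 0.999
gripper_force: 0.0
```

drive_tool(
  rows=[
    [100,29,-6,-12,0,0,-0.12],
    [100,29,-6,-12,0,0,-0.12],
    [100,29,-6,-12,0,0,-0.12],
    [100,29,-6,-12,0,0,-0.12],
    [100,29,-6,-12,0,0,-0.12],
  ],
)

```text
time_s: 2.53
tcp_pos: [0.2874, 0.3785, 0.1816]
ee_rot: [[0.673, -0.74, 0.001], [-0.74, -0.673, 0.001], [-0.001, -0.001, -1.0]]
wrist_force: [0.4, 0.3, 0.9]
gripper_width: 0.999
gripper_force: 0.0
```

drive_tool(
  rows=[
    [100,29,-6,-12,0,0,-0.12],
    [100,29,-6,-12,0,0,-0.12],
    [100,29,-6,-12,0,0,-0.12],
    [100,29,-6,-12,0,0,-0.12],
    [100,29,-6,-12,0,0,-0.12],
  ],
)

```text
time_s: 2.95
tcp_pos: [0.4327, 0.3484, 0.1211]
ee_rot: [[0.137, -0.991, 0.0], [-0.991, -0.137, 0.0], [-0.0, -0.0, -1.0]]
wrist_force: [-0.4, 1.2, 0.3]
gripper_width: 1.0
gripper_force: 0.0
```

```bash
python3 plan.py 429 345.6 22 5.3
```

```text
d mm [ -3.7  -2.8 -99.1] dyaw rad -0.045 tiltfix [-0.0003  0.0003  0.    ] | pos [432.7 348.4 121.1] yaw -172.1 F [-0.4  1.2  0.3] w 1.0 gf 0.0 t 2.95 j [ 56.  22. -19.   0. -49. -48.]
```

drive_tool(
  rows=[
    [100,-4,-3,-25,0,0,-0.045],
    [100,0,0,-30,0,0,0],
    [100,0,0,-30,0,0,0],
    [100,0,0,-14,0,0,0],
    [50,0,0,0,0,0,0],
  ],
)

```text
time_s: 3.37
tcp_pos: [0.4269, 0.345, 0.0211]
ee_rot: [[0.098, -0.995, -0.002], [-0.995, -0.098, -0.003], [0.003, 0.002, -1.0]]
wrist_force: [-0.3, 0.1, 0.4]
gripper_width: 0.972
gripper_force: 0.0
```

drive_tool(
  rows=[
    [50,0,0,0,0,0,0],
    [50,0,0,0,0,0,0],
    [50,0,0,0,0,0,0],
    [50,0,0,0,0,0,0],
    [50,0,0,0,0,0,0],
  ],
)

```text
time_s: 3.78
tcp_pos: [0.4273, 0.3461, 0.0229]
ee_rot: [[0.098, -0.995, 0.001], [-0.995, -0.098, 0.001], [-0.001, -0.001, -1.0]]
wrist_force: [0.3, -0.3, -0.2]
gripper_width: 0.631
gripper_force: 0.2
```

drive_tool(
  rows=[
    [50,0,0,10,0,0,0],
    [50,0,0,30,0,0,0],
    [50,0,0,40,0,0,0],
    [50,0,0,40,0,0,0],
    [50,0,0,40,0,0,0],
  ],
)

```text
time_s: 4.2
tcp_pos: [0.4267, 0.3453, 0.185]
ee_rot: [[0.098, -0.995, -0.0], [-0.995, -0.098, -0.0], [0.0, 0.0, -1.0]]
wrist_force: [1.2, 0.1, -1.0]
gripper_width: 0.618
gripper_force: 30.0
```

```bash
python3 plan.py 560.5 -32.3 185 -2.5
```

```text
d mm [ 133.8 -377.6   -0. ] dyaw rad -0.142 tiltfix [ 0.0002 -0.0002  0.    ] | pos [426.7 345.3 185. ] yaw -174.4 F [ 1.2  0.1 -1. ] w 0.618 gf 30.0 t 4.2 j [ 56.  17. -15.  -0. -57. -50.]
```

drive_tool(
  rows=[
    [50,13.4,-37.8,0,0,0,-0.0142],
    [50,13.4,-37.8,0,0,0,-0.0142],
    [50,13.4,-37.8,0,0,0,-0.0142],
    [50,13.4,-37.8,0,0,0,-0.0142],
    [50,13.4,-37.8,0,0,0,-0.0142],
  ],
)

```text
time_s: 4.62
tcp_pos: [0.494, 0.1551, 0.1836]
ee_rot: [[0.027, -1.0, 0.001], [-1.0, -0.027, 0.001], [-0.001, -0.001, -1.0]]
wrist_force: [0.3, -0.2, -0.1]
gripper_width: 0.618
gripper_force: 30.0
```

drive_tool(
  rows=[
    [50,13.4,-37.8,0,0,0,-0.0142],
    [50,13.4,-37.8,0,0,0,-0.0142],
    [50,13.4,-37.8,0,0,0,-0.0142],
    [50,13.4,-37.8,0,0,0,-0.0142],
    [50,13.4,-37.8,0,0,0,-0.0142],
  ],
)

```text
time_s: 5.03
tcp_pos: [0.5611, -0.0341, 0.1835]
ee_rot: [[-0.045, -0.999, 0.001], [-0.999, 0.045, 0.0], [-0.0, -0.001, -1.0]]
wrist_force: [1.1, 0.8, -1.5]
gripper_width: 0.62
gripper_force: 30.0
```

```bash
python3 plan.py 560.5 -32.3 72 -2.5; python3 - <<'E'
from h import *
s=sense(); p=capture("wrist"); save(p,"w1"); W=cloud(p,s)
T=(W-s["tcp_pos"])@s["ee_rot"]
print("T",np.array(p["T_tool_cam"]).round(3).tolist())
for r in masks_of("brick1",p):
    q=T[r["region"]]; q=q[~np.isnan(q[:,0])]; q=q[q[:,2]<0.04]
    print(r["p"],r["xy"],len(q), (np.percentile(q,[1,50,99],axis=0)*1000).round(1).tolist() if len(q) else "")
E
```

```text
d mm [  -0.6    1.8 -111.5] dyaw rad 0.001 tiltfix [-0.0003  0.0007  0.    ] | pos [561.1 -34.1 183.5] yaw 177.4 F [ 1.1  0.8 -1.5] w 0.62 gf 30.0 t 5.03 j [ 13.  19. -13.  -0. -58. -16.]
T [[-0.001, -0.968, -0.253, 0.069], [1.0, -0.001, -0.0, 0.0], [-0.0, -0.253, 0.968, -0.142], [0.0, 0.0, 0.0, 1.0]]
0.93 [250.8, 213.5] 9988 [[-30.8, -26.2, 5.1], [19.6, 0.2, 6.5], [46.5, 26.2, 15.9]]
```

View pics/w1.png

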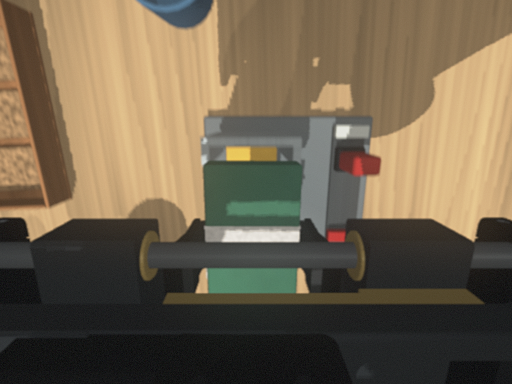

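drive_tool(
  rows=[
    [50,-0.6,0.5,-38,0,0,0],
    [50,0,0,-38,0,0,0],
    [50,0,0,-20,0,0,0],
    [50,0,0,-12,0,0,0],
    [50,0,0,0,0,0,0],
  ],
)

```text
time_s: 5.55
tcp_pos: [0.5586, -0.0316, 0.0728]
ee_rot: [[-0.044, -0.999, -0.006], [-0.999, 0.044, -0.001], [0.001, 0.006, -1.0]]
wrist_force: [-1.3, -0.1, -0.7]
gripper_width: 0.614
gripper_force: 29.9
```

```bash
python3 plan.py 560.5 -32.3 72 -2.5
```

```text
d mm [ 1.9 -0.7 -0.8] dyaw rad 0.0 tiltfix [ 0.0011 -0.0056  0.    ] | pos [558.6 -31.6  72.8] yaw 177.5 F [-1.3 -0.1 -0.7] w 0.614 gf 29.9 t 5.55 j [ 13.  26. -21.  -0. -44. -16.]
```

drive_tool(
  rows=[
    [100,0,0,0,0,0,0],
    [100,0,0,0,0,0,0],
    [100,0,0,0,0,0,0],
    [100,0,0,0,0,0,0],
    [100,0,0,10,0,0,0],
  ],
)

```text
time_s: 5.97
tcp_pos: [0.5594, -0.0317, 0.084]
ee_rot: [[-0.044, -0.999, -0.003], [-0.999, 0.044, -0.0], [0.0, 0.003, -1.0]]
wrist_force: [-1.1, -0.2, -0.4]
gripper_width: 0.91
gripper_force: 0.0
```

drive_tool(
  rows=[
    [100,0,0,30,0,0,0],
    [100,0,0,40,0,0,0],
    [100,0,0,40,0,0,0],
    [100,-17,35,0,0,0,-0.025],
    [100,-17,35,0,0,0,-0.025],
  ],
)

```text
time_s: 6.38
tcp_pos: [0.5283, 0.0384, 0.1988]
ee_rot: [[-0.099, -0.995, 0.008], [-0.995, 0.099, 0.003], [-0.004, -0.008, -1.0]]
wrist_force: [-0.8, 1.4, -1.1]
gripper_width: 0.996
gripper_force: 0.0
```

drive_tool(
  rows=[
    [100,-17,35,0,0,0,-0.025],
    [100,-17,35,0,0,0,-0.025],
    [100,-17,35,0,0,0,-0.025],
    [100,-17,35,-30,0,0,-0.025],
    [100,-17,35,-30,0,0,-0.025],
  ],
)

```text
time_s: 6.8
tcp_pos: [0.4469, 0.2052, 0.1461]
ee_rot: [[-0.218, -0.976, 0.006], [-0.976, 0.218, 0.005], [-0.006, -0.004, -1.0]]
wrist_force: [-0.3, -1.1, 0.0]
gripper_width: 1.001
gripper_force: 0.0
```

```bash
python3 plan.py 439.6 213.8 22 -12.7; cat > scan2.py <<'E'
from h import *
for c in("top","side"):
  p=capture(c); W=cloud(p)
  for r in masks_of("brick1",p):
    if r["p"]>.2:
        q=W[r["region"]]; hi=np.nanpercentile(q[:,2],90); print(c,round(r["p"],2),np.median(p["frame"][r["region"]],0),rect(W,r["region"],hi-.006,hi+.006))
  for r in masks_of("tamper",p)[:1]:
    q=W[r["region"]]; hi=np.nanpercentile(q[:,2],95); print(c,"tamper",round(r["p"],2),rect(W,r["region"],hi-.006,1))
E
python3 scan2.py
```

```text
d mm [  -7.3    8.6 -124.1] dyaw rad -0.002 tiltfix [-0.0049  0.0056  0.    ] | pos [446.9 205.2 146.1] yaw 167.4 F [-0.3 -1.1  0. ] w 1.001 gf 0.0 t 6.8 j [ 44.  15. -26.   0. -49. -56.]
top 0.84 [151.  64.  55.] ([586.3, 227.3, 31.6, 97.1, 76.0, 16.8], 335)
top 0.71 [ 78. 105.  86.] ([559.3, -29.5, 55.1, 95.7, 89.1, 67.2], 750)
top 0.71 [ 75.  87. 129.] ([575.7, 355.0, 54.6, 97.6, 97.0, 16.6], 692)
top 0.6 [194. 114.  66.] ([435.7, 196.3, 53.7, 60.2, 76.5, 16.9], 363)
top tamper 0.66 ([427.0, -292.7, 29.0, 29.6, 11.9, 113.7], 149)
side 0.77 [ 83. 106.  87.] ([559.0, -20.0, 56.6, 74.4, 89.9, 66.2], 348)
side 0.74 [199. 117.  53.] ([440.2, 211.1, 54.2, 97.5, 77.1, 15.5], 410)
side 0.45 [ 44.  73. 104.] ([574.0, 348.4, 49.8, 88.5, 98.6, 15.1], 117)
side tamper 0.72 ([426.9, -294.7, 29.6, 29.6, 100.2, 112.8], 163)
```

```bash
python3 plan.py 439.7 213 23 -12.7
```

```text
d mm [  -7.9   10.3 -122. ] dyaw rad -0.003 tiltfix [-0.0013  0.0021  0.    ] | pos [447.6 202.7 145. ] yaw 167.4 F [ 0.5 -0.2  0.5] w 1.0 gf 0.0 t 7.1 j [ 43.  15. -26.   0. -49. -56.]
```

drive_tool(
  rows=[
    [100,-8,10,-30,0,0,-0.003],
    [100,0,0,-36,0,0,0],
    [100,0,0,-36,0,0,0],
    [100,0,0,-20,0,0,0],
    [50,0,0,0,0,0,0],
  ],
)

```text
time_s: 7.52
tcp_pos: [0.4399, 0.212, 0.0209]
ee_rot: [[-0.221, -0.975, -0.0], [-0.975, 0.221, -0.001], [0.001, -0.0, -1.0]]
wrist_force: [0.6, -0.2, 1.3]
gripper_width: 0.975
gripper_force: 0.0
```

drive_tool(
  rows=[
    [50,0,0,0,0,0,0],
    [50,0,0,0,0,0,0],
    [50,0,0,0,0,0,0],
    [50,0,0,0,0,0,0],
    [50,0,0,0,0,0,0],
  ],
)

```text
time_s: 7.93
tcp_pos: [0.4392, 0.2127, 0.0223]
ee_rot: [[-0.221, -0.975, 0.001], [-0.975, 0.221, 0.001], [-0.001, -0.001, -1.0]]
wrist_force: [0.5, -1.2, 0.8]
gripper_width: 0.632
gripper_force: 0.4
```

drive_tool(
  rows=[
    [50,0,0,0,0,0,0],
    [50,0,0,40,0,0,0],
    [50,0,0,40,0,0,0],
    [50,0,0,40,0,0,0],
    [50,0,0,40,0,0,0],
  ],
)

```text
time_s: 8.35
tcp_pos: [0.438, 0.2122, 0.1833]
ee_rot: [[-0.22, -0.975, -0.001], [-0.975, 0.22, -0.001], [0.001, 0.001, -1.0]]
wrist_force: [0.5, 0.1, -0.9]
gripper_width: 0.62
gripper_force: 30.0
```

drive_tool(
  rows=[
    [50,17,-35,1,0,0,0.025],
    [50,17,-35,1,0,0,0.025],
    [50,17,-35,1,0,0,0.025],
    [50,17,-35,1,0,0,0.025],
    [50,17,-35,1,0,0,0.025],
  ],
)

```text
time_s: 8.77
tcp_pos: [0.5237, 0.0362, 0.1868]
ee_rot: [[-0.095, -0.995, -0.0], [-0.995, 0.095, 0.0], [-0.0, 0.0, -1.0]]
wrist_force: [0.1, 0.6, -0.6]
gripper_width: 0.618
gripper_force: 30.0
```

drive_tool(
  rows=[
    [50,17,-35,1,0,0,0.025],
    [50,17,-35,1,0,0,0.027],
    [50,0,0,0,0,0,0],
  ],
)

```text
time_s: 9.02
tcp_pos: [0.5596, -0.0372, 0.1883]
ee_rot: [[-0.05, -0.999, 0.001], [-0.999, 0.05, -0.001], [0.001, -0.001, -1.0]]
wrist_force: [0.9, 1.1, -0.5]
gripper_width: 0.614
gripper_force: 30.0
```

```bash
cat > hand.py <<'E'
from h import *
s=sense(); p=capture("wrist"); W=cloud(p,s); T=(W-s["tcp_pos"])@s["ee_rot"]
q=T[~np.isnan(T[...,0])]; 
for r in masks_of("brick1",p)[:2]:
    q=T[r["region"]]; q=q[~np.isnan(q[:,0])]; q=q[q[:,2]<0.03]
    if len(q): print("hand tool xyz pct1,50,99",r["p"],len(q),(np.percentile(q,[1,50,99],axis=0)*1000).round(1).tolist())
E
python3 hand.py; python3 plan.py 560.7 -32.5 92 -2.5
```

```text
hand tool xyz pct1,50,99 0.96 5 [[46.0, 9.4, 17.7], [46.0, 10.6, 18.2], [46.0, 11.7, 18.3]]
hand tool xyz pct1,50,99 0.85 9949 [[-30.4, -26.3, 4.3], [19.5, 0.2, 5.7], [46.0, 26.2, 15.2]]
d mm [  3.3   1.2 -95.9] dyaw rad 0.005 tiltfix [-0.0002 -0.0015 -0.    ] | pos [557.4 -33.7 187.9] yaw 177.2 F [-0.3 -0.1 -1.2] w 0.617 gf 30.0 t 9.12 j [ 13.  18. -13.  -0. -58. -16.]
```

drive_tool(
  rows=[
    [50,3,-0.6,-35,0,0,0.005],
    [50,0,0,-35,0,0,0],
    [50,0,0,-18,0,0,0],
    [50,0,0,-7,0,0,0],
    [50,0,0,0,0,0,0],
  ],
)

```text
time_s: 9.53
tcp_pos: [0.5594, -0.032, 0.0923]
ee_rot: [[-0.038, -0.999, -0.004], [-0.999, 0.038, -0.001], [0.001, 0.004, -1.0]]
wrist_force: [0.3, -0.3, -0.6]
gripper_width: 0.621
gripper_force: 30.0
```

drive_tool(
  rows=[
    [50,0,0,0,0,0,0],
    [100,0,0,0,0,0,0],
    [100,0,0,0,0,0,0],
    [100,0,0,0,0,0,0],
    [100,0,0,0,0,0,0],
  ],
)

```text
time_s: 9.95
tcp_pos: [0.5611, -0.0328, 0.0947]
ee_rot: [[-0.04, -0.999, 0.002], [-0.999, 0.04, 0.0], [-0.0, -0.002, -1.0]]
wrist_force: [-1.1, -0.3, -0.7]
gripper_width: 0.837
gripper_force: 0.0
```

drive_tool(
  rows=[
    [100,0,0,10,0,0,0],
    [100,0,0,30,0,0,0],
    [100,0,0,30,0,0,0],
    [100,0,0,20,0,0,0],
    [100,1,38,0,0,0,-0.01],
  ],
)

```text
time_s: 10.37
tcp_pos: [0.5644, 0.0019, 0.1901]
ee_rot: [[-0.055, -0.998, 0.011], [-0.998, 0.055, 0.0], [-0.001, -0.01, -1.0]]
wrist_force: [1.7, 0.7, 0.4]
gripper_width: 0.994
gripper_force: 0.0
```

drive_tool(
  rows=[
    [100,2,38,0,0,0,-0.012],
    [100,2,38,0,0,0,-0.012],
    [100,2,38,0,0,0,-0.012],
    [100,2,38,-20,0,0,-0.012],
    [100,2,38,-20,0,0,-0.012],
  ],
)

```text
time_s: 10.78
tcp_pos: [0.5725, 0.1951, 0.1472]
ee_rot: [[-0.11, -0.994, 0.005], [-0.994, 0.11, 0.003], [-0.003, -0.004, -1.0]]
wrist_force: [-0.3, -0.4, -1.3]
gripper_width: 1.001
gripper_force: 0.0
```

```bash
python3 scan2.py; python3 plan.py 571 230.5 23 -6.9; 
```

```text
top 0.93 [147.  55.  49.] ([571.2, 228.7, 52.9, 91.4, 83.4, 16.9], 323)
top 0.79 [ 71.5  84.  128. ] ([569.0, 352.3, 40.4, 92.9, 97.2, 16.7], 348)
top tamper 0.67 ([427.5, -292.6, 28.4, 28.5, 9.8, 113.9], 140)
side 0.75 [189. 109.  65.] ([561.5, -24.0, 56.3, 85.2, 86.7, 84.0], 430)
side 0.7 [149.  39.  34.] ([569.0, 225.6, 50.4, 93.7, 84.4, 15.5], 306)
side 0.68 [ 44.  76. 121.] ([568.3, 351.1, 40.2, 98.7, 95.4, 15.2], 193)
side tamper 0.76 ([426.3, -294.8, 28.5, 29.6, 99.7, 112.9], 164)
d mm [  -0.9   38.3 -123. ] dyaw rad -0.01 tiltfix [-0.0004  0.0013  0.    ] | pos [571.9 192.2 146. ] yaw 173.7 F [-0.2  0.1  0.2] w 1.001 gf 0.0 t 11.08 j [ 34.  25. -10.   0. -55. -40.]
```

drive_tool(
  rows=[
    [100,-1,38,-30,0,0,-0.01],
    [100,0,0,-36,0,0,0],
    [100,0,0,-36,0,0,0],
    [100,0,0,-21,0,0,0],
    [50,0,0,0,0,0,0],
  ],
)

```text
time_s: 11.5
tcp_pos: [0.5682, 0.2224, 0.0221]
ee_rot: [[-0.123, -0.992, -0.008], [-0.992, 0.123, -0.005], [0.006, 0.007, -1.0]]
wrist_force: [-0.8, -0.9, -0.6]
gripper_width: 0.974
gripper_force: 0.0
```

drive_tool(
  rows=[
    [50,0,0,0,0,0,0],
    [50,0,0,0,0,0,0],
    [50,0,0,0,0,0,0],
    [50,0,0,0,0,0,0],
    [50,0,0,0,0,0,0],
  ],
)

```text
time_s: 11.92
tcp_pos: [0.5715, 0.2258, 0.0278]
ee_rot: [[-0.12, -0.993, 0.003], [-0.993, 0.12, 0.002], [-0.002, -0.002, -1.0]]
wrist_force: [-0.1, -1.0, -0.1]
gripper_width: 0.63
gripper_force: 0.0
```

drive_tool(
  rows=[
    [50,0,0,0,0,0,0],
    [50,0,0,40,0,0,0],
    [50,0,0,40,0,0,0],
    [50,0,0,40,0,0,0],
    [50,0,0,40,0,0,0],
  ],
)

```text
time_s: 12.33
tcp_pos: [0.5702, 0.2252, 0.1879]
ee_rot: [[-0.12, -0.993, -0.001], [-0.993, 0.12, -0.0], [0.0, 0.0, -1.0]]
wrist_force: [1.1, 0.5, -0.6]
gripper_width: 0.617
gripper_force: 30.0
```

drive_tool(
  rows=[
    [50,-1.5,-38,1,0,0,0.011],
    [50,-1.5,-38,1,0,0,0.011],
    [50,-1.5,-38,1,0,0,0.011],
    [50,-1.5,-38,1,0,0,0.011],
    [50,-1.5,-38,1,0,0,0.011],
  ],
)

```text
time_s: 12.75
tcp_pos: [0.5625, 0.034, 0.1915]
ee_rot: [[-0.064, -0.998, 0.0], [-0.998, 0.064, 0.0], [-0.0, -0.0, -1.0]]
wrist_force: [0.5, -0.5, -0.8]
gripper_width: 0.612
gripper_force: 30.0
```

drive_tool(
  rows=[
    [50,-1.5,-38,1,0,0,0.011],
    [50,-1.5,-35,1,0,0,0.011],
    [50,0,0,0,0,0,0],
    [50,0,0,0,0,0,0],
  ],
)

```text
time_s: 13.08
tcp_pos: [0.5597, -0.0393, 0.1932]
ee_rot: [[-0.047, -0.999, 0.0], [-0.999, 0.047, 0.0], [-0.0, -0.0, -1.0]]
wrist_force: [-0.2, -0.3, -0.5]
gripper_width: 0.62
gripper_force: 30.0
```

```bash
python3 hand.py; python3 plan.py 561 -34 110.5 -2.5
```

```text
hand tool xyz pct1,50,99 0.62 9155 [[-34.1, -26.3, 9.7], [16.3, 0.2, 11.2], [42.3, 26.1, 23.7]]
d mm [  0.9   3.3 -82.6] dyaw rad -0.0 tiltfix [-0.0003  0.0001  0.    ] | pos [560.1 -37.3 193.1] yaw 177.5 F [ 0.2  0.3 -1.6] w 0.615 gf 30.0 t 13.18 j [ 13.  18. -13.  -0. -59. -15.]
```

drive_tool(
  rows=[
    [50,0.6,-0.7,-30,0,0,0],
    [50,0,0,-25,0,0,0],
    [50,0,0,-14,0,0,0],
    [50,0,0,-7,0,0,0],
    [50,0,0,0,0,0,0],
  ],
)

```text
time_s: 13.6
tcp_pos: [0.5602, -0.0372, 0.1155]
ee_rot: [[-0.041, -0.999, -0.003], [-0.999, 0.041, -0.001], [0.001, 0.003, -1.0]]
wrist_force: [-0.4, -0.6, 0.1]
gripper_width: 0.615
gripper_force: 30.0
```

drive_tool(
  rows=[
    [50,0,0,0,0,0,0],
    [100,0,0,0,0,0,0],
    [100,0,0,0,0,0,0],
    [100,0,0,0,0,0,0],
    [100,0,0,0,0,0,0],
  ],
)

```text
time_s: 14.02
tcp_pos: [0.5612, -0.0381, 0.118]
ee_rot: [[-0.043, -0.999, 0.002], [-0.999, 0.043, 0.0], [-0.0, -0.002, -1.0]]
wrist_force: [0.8, -0.1, 0.1]
gripper_width: 0.835
gripper_force: 0.0
```

drive_tool(
  rows=[
    [100,0,0,10,0,0,0],
    [100,0,0,30,0,0,0],
    [100,0,0,35,0,0,0],
    [100,0,38,0,0,0,0.015],
    [100,1,40,0,0,0,0.015],
  ],
)

```text
time_s: 14.43
tcp_pos: [0.5632, 0.0393, 0.1961]
ee_rot: [[-0.017, -1.0, 0.007], [-1.0, 0.017, 0.002], [-0.002, -0.007, -1.0]]
wrist_force: [0.4, -0.0, -0.8]
gripper_width: 0.997
gripper_force: 0.0
```

drive_tool(
  rows=[
    [100,2,40,0,0,0,0.017],
    [100,2,40,0,0,0,0.017],
    [100,2,40,0,0,0,0.017],
    [100,2,40,0,0,0,0.017],
    [100,2,40,0,0,0,0.017],
  ],
)

```text
time_s: 14.85
tcp_pos: [0.5717, 0.2417, 0.1935]
ee_rot: [[0.073, -0.997, 0.001], [-0.997, -0.073, 0.001], [-0.001, -0.001, -1.0]]
wrist_force: [1.9, -0.7, 0.3]
gripper_width: 1.002
gripper_force: 0.0
```

```bash
python3 scan2.py; python3 plan.py 576 354.6 23 6.7; 
```

```text
top 0.7 [ 63.5  83.  127. ] ([573.5, 354.0, 52.9, 96.4, 94.1, 16.5], 469)
top 0.61 [76.  68.5 61. ] None
top tamper 0.77 ([426.7, -291.8, 28.6, 29.9, 12.9, 113.9], 143)
side 0.86 [ 54.  76. 121.] ([576.4, 352.6, 56.0, 99.6, 96.9, 15.2], 305)
side 0.75 [146.  49.  44.] ([561.9, -31.3, 56.7, 91.0, 88.3, 101.9], 487)
side 0.56 [64. 69. 57.] ([533.7, -26.3, 4.6, 59.0, 90.4, 63.6], 36)
side tamper 0.97 ([426.7, -294.5, 29.8, 30.6, 10.5, 112.8], 171)
d mm [   4.3  115.5 -169.6] dyaw rad 0.046 tiltfix [0.0001 0.0001 0.    ] | pos [571.7 239.1 192.6] yaw -175.9 F [-0.2  0.   0.4] w 1.002 gf 0.0 t 15.15 j [ 38.  24.  -4.   0. -62. -34.]
```

drive_tool(
  rows=[
    [100,1,38,-10,0,0,0.015],
    [100,1,38,-20,0,0,0.015],
    [100,2,39.5,-25,0,0,0.016],
    [100,0,0,-35,0,0,0],
    [100,0,0,-40,0,0,0],
  ],
)

```text
time_s: 15.57
tcp_pos: [0.5771, 0.3513, 0.0667]
ee_rot: [[0.119, -0.993, 0.005], [-0.993, -0.118, 0.004], [-0.003, -0.005, -1.0]]
wrist_force: [0.3, -0.4, -0.3]
gripper_width: 0.999
gripper_force: 0.0
```

drive_tool(
  rows=[
    [100,0,0,-10,0,0,0],
    [100,0,0,0,0,0,0],
    [100,0,0,0,0,0,0],
  ],
)

```text
time_s: 15.82
tcp_pos: [0.5767, 0.3489, 0.0567]
ee_rot: [[0.117, -0.993, 0.001], [-0.993, -0.117, -0.0], [0.0, -0.001, -1.0]]
wrist_force: [0.5, -0.0, 0.4]
gripper_width: 1.003
gripper_force: 0.0
```

```bash
python3 plan.py 576 354.6 23 6.7; 
```

```text
d mm [ -0.7   5.7 -33.7] dyaw rad -0.0 tiltfix [0.0001 0.0013 0.    ] | pos [576.7 348.9  56.7] yaw -173.3 F [ 0.5 -0.   0.4] w 1.003 gf 0.0 t 15.82 j [ 45.  36.  -4.   0. -50. -38.]
```

drive_tool(
  rows=[
    [100,-0.7,5.7,-20,0,0,0],
    [100,0,0,-14,0,0,0],
    [50,0,0,0,0,0,0],
    [50,0,0,0,0,0,0],
    [50,0,0,0,0,0,0],
  ],
)

```text
time_s: 16.23
tcp_pos: [0.5764, 0.3561, 0.0244]
ee_rot: [[0.118, -0.993, 0.004], [-0.993, -0.118, 0.003], [-0.002, -0.004, -1.0]]
wrist_force: [0.1, 0.1, -0.5]
gripper_width: 0.851
gripper_force: 0.0
```

drive_tool(
  rows=[
    [50,0,0,0,0,0,0],
    [50,0,0,0,0,0,0],
    [50,0,0,0,0,0,0],
    [50,0,0,0,0,0,0],
    [50,0,0,0,0,0,0],
  ],
)

```text
time_s: 16.65
tcp_pos: [0.5755, 0.3559, 0.0226]
ee_rot: [[0.118, -0.993, 0.002], [-0.993, -0.118, 0.001], [-0.001, -0.002, -1.0]]
wrist_force: [0.1, -0.6, 4.5]
gripper_width: 0.619
gripper_force: 30.0
```

drive_tool(
  rows=[
    [50,0,0,40,0,0,0],
    [50,0,0,40,0,0,0],
    [50,0,0,40,0,0,0],
    [50,0,0,40,0,0,0],
    [50,0,0,20,0,0,0],
  ],
)

```text
time_s: 17.07
tcp_pos: [0.5763, 0.3565, 0.2073]
ee_rot: [[0.118, -0.993, 0.007], [-0.993, -0.118, 0.004], [-0.004, -0.007, -1.0]]
wrist_force: [0.8, -0.3, -0.8]
gripper_width: 0.616
gripper_force: 30.0
```

drive_tool(
  rows=[
    [50,-1.5,-38,1,0,0,-0.016],
    [50,-1.5,-38,1,0,0,-0.016],
    [50,-1.5,-38,1,0,0,-0.016],
    [50,-1.5,-38,1,0,0,-0.016],
    [50,-1.5,-38,1,0,0,-0.016],
  ],
)

```text
time_s: 17.48
tcp_pos: [0.5664, 0.1638, 0.2059]
ee_rot: [[0.038, -0.999, -0.001], [-0.999, -0.038, -0.0], [0.0, 0.001, -1.0]]
wrist_force: [0.8, -0.1, -0.7]
gripper_width: 0.618
gripper_force: 30.0
```

drive_tool(
  rows=[
    [50,-1.5,-38,1,0,0,-0.016],
    [50,-1.5,-38,1,0,0,-0.016],
    [50,-1.5,-38,1,0,0,-0.016],
    [50,-1.5,-38,1,0,0,-0.016],
    [50,-1.5,-38,0,0,0,-0.016],
  ],
)

```text
time_s: 17.9
tcp_pos: [0.5591, -0.0261, 0.2103]
ee_rot: [[-0.042, -0.999, -0.001], [-0.999, 0.042, 0.0], [-0.0, 0.001, -1.0]]
wrist_force: [0.5, -0.8, -0.7]
gripper_width: 0.617
gripper_force: 30.0
```

drive_tool(
  rows=[
    [50,0,0,0,0,0,0],
    [50,0,0,0,0,0,0],
  ],
)

```text
time_s: 18.07
tcp_pos: [0.5592, -0.0264, 0.21]
ee_rot: [[-0.046, -0.999, -0.001], [-0.999, 0.046, 0.0], [-0.0, 0.001, -1.0]]
wrist_force: [-1.0, 1.1, -1.0]
gripper_width: 0.617
gripper_force: 30.0
```

```bash
python3 hand.py; python3 plan.py 561 -34 128.5 -2.5
```

```text
hand tool xyz pct1,50,99 0.67 10376 [[-30.5, -26.3, 4.5], [20.7, -0.3, 6.0], [48.3, 26.2, 14.7]]
d mm [  1.3  -9.7 -81.6] dyaw rad -0.001 tiltfix [-0.0003 -0.0006 -0.    ] | pos [559.7 -24.3 210.1] yaw 177.6 F [-0.6 -0.3 -0.2] w 0.616 gf 30.0 t 18.17 j [ 14.  17. -11.  -0. -61. -16.]
```

drive_tool(
  rows=[
    [50,1.3,-8,-10,0,0,0],
    [50,0,0,-25,0,0,0],
    [50,0,0,-25,0,0,0],
    [50,0,0,-13,0,0,0],
    [50,0,0,-7,0,0,0],
  ],
)

```text
time_s: 18.58
tcp_pos: [0.5596, -0.0318, 0.1271]
ee_rot: [[-0.041, -0.999, -0.005], [-0.999, 0.041, -0.001], [0.001, 0.005, -1.0]]
wrist_force: [-0.3, -0.4, -0.8]
gripper_width: 0.616
gripper_force: 30.0
```

drive_tool(
  rows=[
    [50,0,0,0,0,0,0],
    [50,0,0,0,0,0,0],
    [100,0,0,0,0,0,0],
    [100,0,0,0,0,0,0],
    [100,0,0,0,0,0,0],
  ],
)

```text
time_s: 19.0
tcp_pos: [0.5618, -0.0323, 0.1315]
ee_rot: [[-0.042, -0.999, 0.002], [-0.999, 0.042, 0.0], [-0.0, -0.002, -1.0]]
wrist_force: [0.3, 0.2, -0.4]
gripper_width: 0.765
gripper_force: 0.0
```

drive_tool(
  rows=[
    [100,0,0,0,0,0,0],
    [100,0,0,20,0,0,0],
    [100,0,0,30,0,0,0],
    [100,0,0,35,0,0,0],
    [100,-15,-32,0,0,0,0.025],
  ],
)

```text
time_s: 19.42
tcp_pos: [0.5525, -0.0621, 0.2232]
ee_rot: [[-0.01, -1.0, 0.017], [-1.0, 0.01, -0.0], [0.0, -0.017, -1.0]]
wrist_force: [1.6, -0.5, 0.7]
gripper_width: 0.992
gripper_force: 0.0
```

drive_tool(
  rows=[
    [100,-17,-33,0,0,0,0.025],
    [100,-17,-33,0,0,0,0.025],
    [100,-17,-33,0,0,0,0.025],
    [100,-17,-33,0,0,0,0.025],
    [100,0,0,0,0,0,0],
  ],
)

```text
time_s: 19.83
tcp_pos: [0.4751, -0.2003, 0.216]
ee_rot: [[0.078, -0.997, -0.001], [-0.997, -0.078, -0.0], [0.0, 0.001, -1.0]]
wrist_force: [0.6, 0.2, 0.6]
gripper_width: 1.0
gripper_force: 0.0
```

```bash
python3 scan2.py; python3 plan.py 427 -293.5 85 10.5; python3 - <<'E'
from h import *
p=capture("top"); save(p,"top1")
E
```

```text
top 0.48 [99. 97. 93.] ([615.4, -344.7, 12.4, 49.3, 82.1, 73.4], 36)
top tamper 0.68 ([643.8, -231.2, 31.0, 69.0, 82.0, 70.0], 67)
side 0.64 [ 51.  77. 124.] ([559.0, -28.7, 62.5, 93.6, 84.2, 119.9], 494)
side 0.36 [98. 58. 38.] ([535.2, -15.6, 3.3, 40.2, 86.4, 81.0], 17)
side tamper 0.92 ([426.5, -294.7, 29.5, 29.7, 9.8, 112.8], 171)
d mm [ -51.8  -97.8 -130.5] dyaw rad 0.099 tiltfix [-0.      0.0004  0.    ] | pos [ 478.8 -195.7  215.5] yaw -175.2 F [-0.2 -0.9 -0.1] w 1.001 gf 0.0 t 20.13 j [ -4.  13. -17.  -0. -60.   9.]
```

View pics/top1.png

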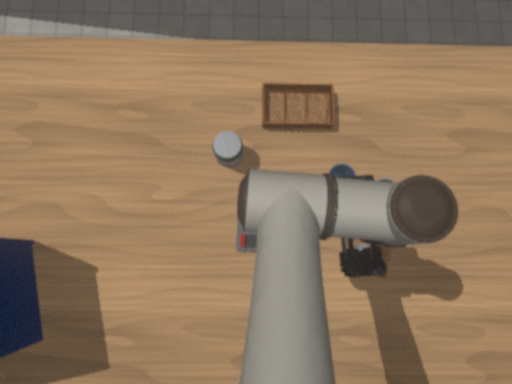

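The arm covers the magazine and tamper in this view, at (300,200). The side camera puts the blue brick on top of the stack at z≈121 mm and the tamper where it was.

drive_tool(
  rows=[
    [100,-17,-32,0,0,0,0.033],
    [100,-17,-33,0,0,0,0.033],
    [100,-18,-33,-5,0,0,0.033],
    [100,0,0,0,0,0,0],
    [100,0,0,0,0,0,0],
  ],
)

```text
time_s: 20.6
tcp_pos: [0.4257, -0.2951, 0.21]
ee_rot: [[0.179, -0.984, -0.001], [-0.984, -0.179, 0.0], [-0.0, 0.001, -1.0]]
wrist_force: [-0.1, 1.0, 0.1]
gripper_width: 0.998
gripper_force: 0.0
```

```bash
python3 - <<'E'
from h import *
s=sense(); p=capture("wrist"); save(p,"w2"); W=cloud(p,s)
for r in masks_of("tamper",p)[:2]:
    q=W[r["region"]]; hi=np.nanpercentile(q[:,2],95); print("tamper",round(r["p"],2),r["xy"],rect(W,r["region"],hi-.006,1))
E
python3 plan.py 427 -293.5 85 10.5
```

```text
tamper 0.71 [252.0, 191.1] ([428.0, -293.0, 29.6, 30.7, 100.8, 113.2], 1052)
d mm [   0.2    0.5 -125.4] dyaw rad 0.001 tiltfix [0.     0.0002 0.    ] | pos [ 426.8 -294.   210.4] yaw -169.5 F [-0.3 -0.   0.2] w 0.999 gf 0.0 t 20.7 j [-17.  13. -17.  -0. -60.  27.]
```

View pics/w2.png

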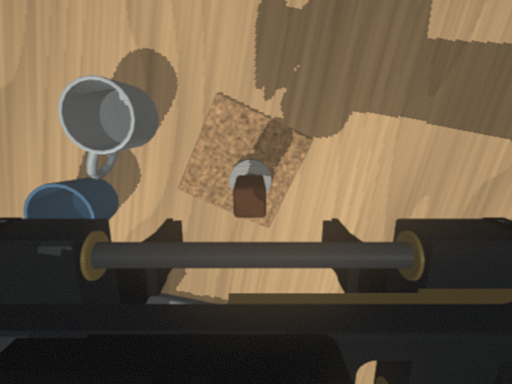

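drive_tool(
  rows=[
    [100,0.5,0.5,-30,0,0,0],
    [100,0,0,-35,0,0,0],
    [100,0,0,-35,0,0,0],
    [100,0,0,-25,0,0,0],
    [100,0,0,0,0,0,0],
  ],
)

```text
time_s: 21.12
tcp_pos: [0.4241, -0.2913, 0.0807]
ee_rot: [[0.182, -0.983, -0.01], [-0.983, -0.182, 0.004], [-0.006, 0.009, -1.0]]
wrist_force: [-0.7, -0.1, -0.1]
gripper_width: 1.0
gripper_force: 0.0
```

drive_tool(
  rows=[
    [20,0,0,0,0,0,0],
    [20,0,0,0,0,0,0],
    [20,0,0,0,0,0,0],
    [20,0,0,0,0,0,0],
    [20,0,0,0,0,0,0],
  ],
)

```text
time_s: 21.53
tcp_pos: [0.4275, -0.2942, 0.0869]
ee_rot: [[0.181, -0.983, 0.003], [-0.983, -0.181, -0.001], [0.001, -0.003, -1.0]]
wrist_force: [-0.6, -0.9, 0.5]
gripper_width: 0.704
gripper_force: 0.0
```

drive_tool(
  rows=[
    [20,0,0,0,0,0,0],
    [20,0,0,0,0,0,0],
    [20,0,0,0,0,0,0],
    [20,0,0,0,0,0,0],
    [20,0,0,0,0,0,0],
  ],
)

```text
time_s: 21.95
tcp_pos: [0.427, -0.2941, 0.0855]
ee_rot: [[0.181, -0.983, 0.001], [-0.983, -0.181, -0.0], [0.0, -0.001, -1.0]]
wrist_force: [1.4, 0.3, -5.2]
gripper_width: 0.344
gripper_force: 30.0
```

drive_tool(
  rows=[
    [20,0,0,0,0,0,0],
    [20,0,0,0,0,0,0],
    [20,0,0,0,0,0,0],
    [20,0,0,0,0,0,0],
  ],
)

```text
time_s: 22.28
tcp_pos: [0.4269, -0.2941, 0.0855]
ee_rot: [[0.181, -0.983, 0.001], [-0.983, -0.181, -0.0], [0.0, -0.001, -1.0]]
wrist_force: [0.1, -1.0, -1.0]
gripper_width: 0.344
gripper_force: 30.0
```

```bash
python3 plan.py 560.7 -32.4 250 -2.5
```

```text
d mm [133.8 261.7 164.5] dyaw rad -0.226 tiltfix [0.0002 0.0006 0.    ] | pos [ 426.9 -294.1   85.5] yaw -169.6 F [ 0.1 -1.  -1. ] w 0.344 gf 30.0 t 22.28 j [-17.  22. -26.   0. -42.  27.]
```

drive_tool(
  rows=[
    [20,0,0,20,0,0,0],
    [20,0,0,35,0,0,0],
    [20,0,0,35,0,0,0],
    [20,0,0,40,0,0,0],
    [20,0,0,33,0,0,0],
  ],
)

```text
time_s: 22.7
tcp_pos: [0.4257, -0.2936, 0.2498]
ee_rot: [[0.181, -0.984, -0.001], [-0.984, -0.181, 0.001], [-0.001, 0.001, -1.0]]
wrist_force: [1.0, -0.4, -3.6]
gripper_width: 0.346
gripper_force: 30.0
```

drive_tool(
  rows=[
    [20,16.7,32.7,0,0,0,-0.028],
    [20,16.7,32.7,0,0,0,-0.028],
    [20,16.7,32.7,0,0,0,-0.028],
    [20,16.7,32.7,0,0,0,-0.028],
    [20,16.7,32.7,0,0,0,-0.028],
  ],
)

```text
time_s: 23.12
tcp_pos: [0.5091, -0.1288, 0.2471]
ee_rot: [[0.04, -0.999, -0.004], [-0.999, -0.04, 0.001], [-0.001, 0.004, -1.0]]
wrist_force: [0.6, -1.4, -3.9]
gripper_width: 0.341
gripper_force: 30.0
```

drive_tool(
  rows=[
    [20,16.7,32.7,0,0,0,-0.028],
    [20,16.7,32.7,0,0,0,-0.028],
    [20,16.7,32.7,0,0,0,-0.028],
    [20,0,0,0,0,0,0],
    [20,0,0,0,0,0,0],
  ],
)

```text
time_s: 23.53
tcp_pos: [0.5596, -0.0306, 0.2464]
ee_rot: [[-0.039, -0.999, -0.005], [-0.999, 0.039, 0.0], [0.0, 0.005, -1.0]]
wrist_force: [-0.9, -0.5, -3.3]
gripper_width: 0.343
gripper_force: 30.0
```

```bash
python3 - <<'E'
from h import *
s=sense(); p=capture("wrist"); save(p,"w3"); W=cloud(p,s)
c=capture("side"); save(c,"s3"); V=cloud(c)
for n,pp,X in(("wrist",p,W),("side",c,V)):
  for l in("tamper","brick4"):
    for r in masks_of(l,pp)[:2]:
      q=X[r["region"]]; hi=np.nanpercentile(q[:,2],90); print(n,l,round(r["p"],2),np.round(r["xy"]),np.nanpercentile(q[:,2],[2,50,98]).round(3),rect(X,r["region"],hi-.006,hi+.006))
f=np.hstack([p["frame"],c["frame"]])[...,::-1]; cv2.imwrite("pics/c3.png",cv2.resize(f,(800,300)))
E
python3 plan.py 560.7 -32.4 202 -2.5
```

```text
wrist tamper 0.81 [252. 227.] [0.174 0.244 0.275] ([559.9, -28.4, 14.7, 30.0, 178.4, 274.3], 1548)
wrist brick4 0.86 [249. 162.] [0.118 0.12  0.122] ([560.9, -56.5, 47.9, 53.3, 178.3, 120.5], 2110)
wrist brick4 0.5 [333. 154.] [0.023 0.071 0.076] ([455.9, -57.5, 17.2, 26.1, 178.0, 74.7], 365)
side tamper 0.74 [259. 176.] [0.17  0.186 0.267] ([555.8, -47.3, 4.9, 27.5, 168.7, 256.9], 37)
side tamper 0.33 [260. 196.] [0.103 0.12  0.123] ([560.5, -35.5, 58.2, 97.2, 85.3, 119.8], 452)
side brick4 0.65 [260. 193.] [0.101 0.12  0.166] ([558.8, -36.4, 61.2, 99.3, 86.1, 119.8], 466)
side brick4 0.59 [247. 206.] [0.065 0.075 0.087] ([534.3, -27.8, 3.2, 63.9, 86.3, 82.2], 27)
d mm [  1.1   1.  -46.3] dyaw rad -0.0 tiltfix [ 0.     -0.0007  0.    ] | pos [559.6 -33.4 248.3] yaw 177.5 F [ 0.3 -0.5 -4.4] w 0.343 gf 30.0 t 23.83 j [ 13.  16.  -8.  -0. -66. -16.]
```

View pics/c3.png

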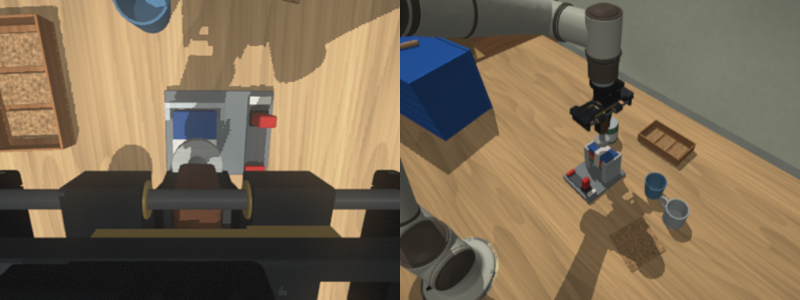

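drive_tool(
  rows=[
    [20,1,0.7,-20,0,0,0],
    [20,0,0,-14,0,0,0],
    [20,0,0,-8,0,0,0],
    [20,0,0,-3,0,0,0],
    [20,0,0,0,0,0,0],
  ],
)

```text
time_s: 24.25
tcp_pos: [0.5608, -0.0323, 0.2033]
ee_rot: [[-0.043, -0.999, -0.001], [-0.999, 0.043, -0.001], [0.001, 0.001, -1.0]]
wrist_force: [-0.3, 0.6, -3.9]
gripper_width: 0.345
gripper_force: 30.0
```

drive_tool(
  rows=[
    [20,0,0,-3,0,0,0],
    [20,0,0,-3,0,0,0],
    [20,0,0,-3,0,0,0],
    [20,0,0,0,0,0,0],
  ],
)

```text
time_s: 24.58
tcp_pos: [0.5619, -0.032, 0.1951]
ee_rot: [[-0.042, -0.999, 0.002], [-0.999, 0.042, -0.0], [0.0, -0.002, -1.0]]
wrist_force: [0.5, -0.6, 0.5]
gripper_width: 0.342
gripper_force: 30.0
```

```bash
python3 plan.py 560.7 -32.4 178.5 -2.5
```

```text
d mm [ -1.2  -0.4 -16.6] dyaw rad -0.002 tiltfix [0.0004 0.0022 0.    ] | pos [561.9 -32.  195.1] yaw 177.6 F [ 0.5 -0.6  0.5] w 0.342 gf 30.0 t 24.58 j [ 13.  18. -12.   0. -59. -16.]
```

drive_tool(
  rows=[
    [20,-0.5,0,-3,0,0,0],
    [20,-0.5,0,-3,0,0,0],
    [20,0,0,0,0,0,0],
  ],
)

```text
time_s: 24.83
tcp_pos: [0.5594, -0.0314, 0.1869]
ee_rot: [[-0.043, -0.999, -0.002], [-0.999, 0.043, 0.001], [-0.001, 0.002, -1.0]]
wrist_force: [0.8, 0.0, -3.8]
gripper_width: 0.339
gripper_force: 30.0
```

drive_tool(
  rows=[
    [20,0,0,-3,0,0,0],
    [20,0,0,-3,0,0,0],
    [20,0,0,0,0,0,0],
  ],
)

```text
time_s: 25.08
tcp_pos: [0.5594, -0.0316, 0.1809]
ee_rot: [[-0.042, -0.999, -0.003], [-0.999, 0.042, 0.0], [0.0, 0.003, -1.0]]
wrist_force: [0.2, 1.1, -4.0]
gripper_width: 0.344
gripper_force: 30.0
```

drive_tool(
  rows=[
    [20,0,0,-2,0,0,0],
    [20,0,0,-2,0,0,0],
    [20,0,0,0,0,0,0],
  ],
)

```text
time_s: 25.33
tcp_pos: [0.5604, -0.0316, 0.1786]
ee_rot: [[-0.042, -0.999, 0.0], [-0.999, 0.042, -0.0], [-0.0, -0.0, -1.0]]
wrist_force: [-0.0, -0.4, -2.9]
gripper_width: 0.344
gripper_force: 30.0
```

drive_tool(
  rows=[
    [20,0,0,-1,0,0,0],
    [20,0,0,0,0,0,0],
    [20,0,0,0,0,0,0],
  ],
)

```text
time_s: 25.58
tcp_pos: [0.5605, -0.0317, 0.1784]
ee_rot: [[-0.042, -0.999, 0.001], [-0.999, 0.042, -0.0], [-0.0, -0.001, -1.0]]
wrist_force: [-1.3, 1.2, 3.6]
gripper_width: 0.343
gripper_force: 30.0
```

drive_tool(
  rows=[
    [20,0,0,-1,0,0,0],
    [20,0,0,0,0,0,0],
    [20,0,0,0,0,0,0],
    [20,0,0,0,0,0,0],
    [20,0,0,0,0,0,0],
  ],
)

```text
time_s: 26.0
tcp_pos: [0.5605, -0.0317, 0.1784]
ee_rot: [[-0.041, -0.999, 0.002], [-0.999, 0.041, -0.0], [0.0, -0.002, -1.0]]
wrist_force: [-4.1, 1.7, 8.5]
gripper_width: 0.338
gripper_force: 30.0
```

```bash
python3 plan.py 560.7 -32.4 178.5 -2.5; python3 - <<'E'
from h import *
c=capture("side"); V=cloud(c); cv2.imwrite("pics/s4.png",cv2.resize(c["frame"][120:270,180:380,::-1],(800,600)))
for l in("brick4","tamper"):
    for r in masks_of(l,c)[:2]:
      q=V[r["region"]]; print(l,round(r["p"],2),np.nanpercentile(q[:,2],[2,50,98]).round(3))
E
```

```text
d mm [ 0.2 -0.7  0.1] dyaw rad -0.002 tiltfix [0.0002 0.0015 0.    ] | pos [560.5 -31.7 178.4] yaw 177.6 F [-4.1  1.7  8.5] w 0.338 gf 30.0 t 26.0 j [ 13.  19. -14.   0. -57. -16.]
brick4 0.65 [0.063 0.069 0.076]
brick4 0.5 [0.08  0.095 0.099]
tamper 0.71 [0.103 0.116 0.205]
```

View pics/s4.png

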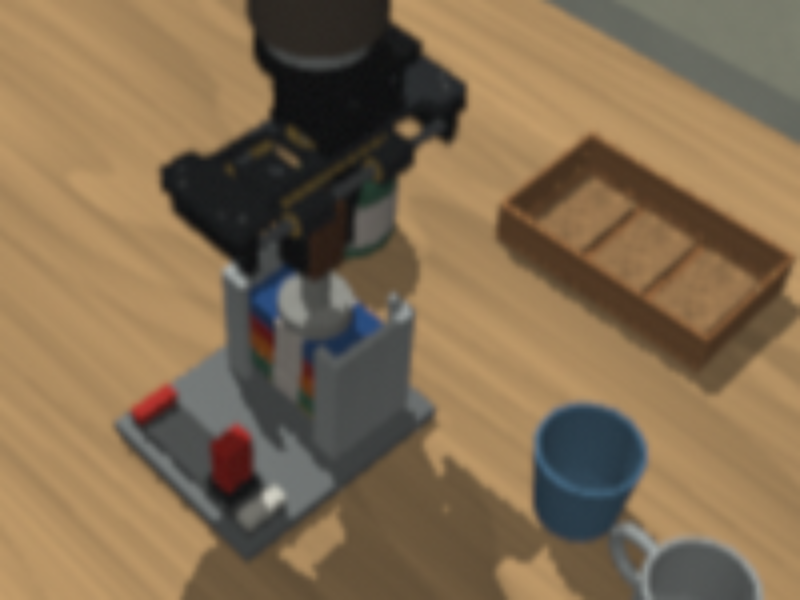

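The floor is down: the four-brick stack now tops out at about 98 mm, with the tamper centred on it at (315,300) in the crop. Next I put the tamper back on the mat.

drive_tool(
  rows=[
    [20,0,0,4,0,0,0],
    [20,0,0,10,0,0,0],
    [20,0,0,25,0,0,0],
    [20,0,0,33,0,0,0],
    [20,0,0,2,0,0,0],
  ],
)

```text
time_s: 26.57
tcp_pos: [0.5639, -0.0319, 0.2569]
ee_rot: [[-0.041, -0.999, 0.013], [-0.999, 0.041, -0.0], [-0.0, -0.013, -1.0]]
wrist_force: [2.8, 0.3, -0.8]
gripper_width: 0.341
gripper_force: 30.0
```

drive_tool(
  rows=[
    [20,-13.8,-31,0,0,0,0],
    [20,-13.8,-31,0,0,0,0],
    [20,-13.8,-31,0,0,0,0],
    [20,-13.8,-31,0,0,0,0],
    [20,-13.8,-31,0,0,0,0],
  ],
)

```text
time_s: 26.98
tcp_pos: [0.4902, -0.1878, 0.2498]
ee_rot: [[-0.042, -0.999, -0.0], [-0.999, 0.042, 0.0], [-0.0, 0.0, -1.0]]
wrist_force: [1.4, 0.0, -3.4]
gripper_width: 0.344
gripper_force: 30.0
```

drive_tool(
  rows=[
    [20,-13.8,-31,0,0,0,0],
    [20,-13.8,-31,0,0,0,0],
    [20,-13.8,-31,0,0,0,0],
    [20,-13.8,-30,0,0,0,0],
    [20,0,0,0,0,0,0],
  ],
)

```text
time_s: 27.4
tcp_pos: [0.4335, -0.3136, 0.2497]
ee_rot: [[-0.048, -0.999, -0.002], [-0.999, 0.048, -0.001], [0.001, 0.002, -1.0]]
wrist_force: [-0.0, 0.7, -2.8]
gripper_width: 0.341
gripper_force: 30.0
```

drive_tool(
  rows=[
    [20,0,0,-35,0,0,0],
    [20,0,0,-35,0,0,0],
    [20,0,0,-30,0,0,0],
    [20,0,0,0,0,0,0],
    [20,0,0,0,0,0,0],
  ],
)

```text
time_s: 27.82
tcp_pos: [0.4352, -0.3095, 0.1491]
ee_rot: [[-0.042, -0.999, -0.004], [-0.999, 0.042, 0.001], [-0.001, 0.004, -1.0]]
wrist_force: [0.7, -0.8, -3.7]
gripper_width: 0.347
gripper_force: 30.0
```

```bash
python3 plan.py 436.6 -309.3 85.5 -2.5; python3 - <<'E'
from h import *
for n in("side","top"):
  c=capture(n); V=cloud(c)
  for l in("mat","brick4","tamper"):
    for r in masks_of(l,c)[:2]:
      q=V[r["region"]]; hi=np.nanpercentile(q[:,2],90);print(n,l,round(r["p"],2),np.nanpercentile(q[:,2],[2,50,98]).round(3),rect(V,r["region"],hi-.006,hi+.006))
E
```

```text
d mm [  1.4   0.2 -63.6] dyaw rad -0.002 tiltfix [-0.001  -0.0043 -0.    ] | pos [ 435.2 -309.5  149.1] yaw 177.6 F [ 0.7 -0.8 -3.7] w 0.347 gf 30.0 t 27.82 j [-18.  18. -20.   0. -52.  16.]
side mat 0.6 [0.    0.003 0.007] ([437.1, -310.1, 128.3, 129.9, 75.6, 3.3], 1767)
side brick4 0.69 [0.081 0.096 0.099] ([560.9, -28.8, 54.4, 85.6, 87.0, 96.0], 437)
side brick4 0.63 [0.06  0.068 0.075] ([534.6, -25.4, 2.2, 58.8, 88.4, 72.5], 23)
side tamper 0.58 [0.075 0.081 0.091] ([429.4, -326.9, 18.2, 39.1, 155.3, 80.9], 115)
top mat 0.64 [0.002 0.045 0.073] ([636.8, -225.2, 43.6, 71.5, 95.9, 69.6], 75)
top mat 0.41 [-0.     0.088  0.092] ([702.0, 73.3, 69.8, 70.4, 0.6, 88.9], 592)
top brick4 0.66 [0.093 0.097 0.1  ] ([560.7, -32.0, 54.2, 95.6, 87.4, 96.9], 805)
```

drive_tool(
  rows=[
    [20,1.4,0,-25,0,0,0],
    [20,0,0,-20,0,0,0],
    [20,0,0,-10,0,0,0],
    [20,0,0,-4,0,0,0],
    [20,0,0,0,0,0,0],
  ],
)

```text
time_s: 28.63
tcp_pos: [0.4373, -0.3097, 0.0909]
ee_rot: [[-0.042, -0.999, -0.001], [-0.999, 0.042, 0.0], [-0.0, 0.001, -1.0]]
wrist_force: [-0.3, 0.1, -4.6]
gripper_width: 0.343
gripper_force: 30.0
```

drive_tool(
  rows=[
    [20,0,0,-2,0,0,0],
    [20,0,0,0,0,0,0],
    [20,0,0,0,0,0,0],
  ],
)

```text
time_s: 28.88
tcp_pos: [0.4381, -0.31, 0.0904]
ee_rot: [[-0.042, -0.999, 0.002], [-0.999, 0.042, -0.001], [0.001, -0.002, -1.0]]
wrist_force: [0.6, -0.6, -4.5]
gripper_width: 0.342
gripper_force: 30.0
```

```bash
python3 plan.py 436.6 -309.3 85.5 -2.5
```

```text
d mm [-1.5  0.7 -4.9] dyaw rad -0.002 tiltfix [0.0008 0.0017 0.    ] | pos [ 438.1 -310.    90.4] yaw 177.6 F [ 0.6 -0.6 -4.5] w 0.342 gf 30.0 t 28.88 j [-18.  23. -23.   0. -44.  16.]
```

drive_tool(
  rows=[
    [20,-1,0.5,-2,0,0,0],
    [20,0,0,-2,0,0,0],
    [20,0,0,0,0,0,0],
    [20,0,0,0,0,0,0],
  ],
)

```text
time_s: 29.22
tcp_pos: [0.4367, -0.3093, 0.0857]
ee_rot: [[-0.042, -0.999, 0.001], [-0.999, 0.042, -0.0], [0.0, -0.001, -1.0]]
wrist_force: [-0.3, -0.3, -2.4]
gripper_width: 0.341
gripper_force: 30.0
```

drive_tool(
  rows=[
    [20,0,0,-1,0,0,0],
    [20,0,0,0,0,0,0],
    [20,0,0,0,0,0,0],
  ],
)

```text
time_s: 29.47
tcp_pos: [0.4367, -0.3094, 0.0856]
ee_rot: [[-0.041, -0.999, 0.0], [-0.999, 0.041, -0.001], [0.001, -0.001, -1.0]]
wrist_force: [-1.6, 1.2, 5.2]
gripper_width: 0.349
gripper_force: 30.0
```

drive_tool(
  rows=[
    [100,0,0,0,0,0,0],
    [100,0,0,0,0,0,0],
    [100,0,0,0,0,0,0],
    [100,0,0,0,0,0,0],
    [100,0,0,0,0,0,0],
  ],
)

```text
time_s: 29.88
tcp_pos: [0.4365, -0.3093, 0.0843]
ee_rot: [[-0.042, -0.999, 0.0], [-0.999, 0.042, -0.0], [0.0, -0.0, -1.0]]
wrist_force: [0.5, 0.7, 0.7]
gripper_width: 0.635
gripper_force: 0.0
```

drive_tool(
  rows=[
    [100,0,0,10,0,0,0],
    [100,0,0,20,0,0,0],
    [100,0,0,30,0,0,0],
    [100,0,0,30,0,0,0],
    [100,0,0,30,0,0,0],
  ],
)

```text
time_s: 30.3
tcp_pos: [0.4362, -0.3092, 0.2064]
ee_rot: [[-0.042, -0.999, 0.0], [-0.999, 0.042, -0.0], [0.0, -0.0, -1.0]]
wrist_force: [-0.1, -0.8, -0.8]
gripper_width: 0.971
gripper_force: 0.0
```

drive_tool(
  rows=[
    [65,2.7,36,0,0,0,0],
    [65,2.7,36,0,0,0,0],
    [65,2.7,36,0,0,0,0],
    [65,2.7,36,0,0,0,0],
    [65,2.7,36,0,0,0,0],
  ],
)

```text
time_s: 30.72
tcp_pos: [0.4498, -0.1278, 0.2054]
ee_rot: [[-0.043, -0.999, 0.001], [-0.999, 0.043, -0.0], [-0.0, -0.001, -1.0]]
wrist_force: [1.0, 0.4, 0.7]
gripper_width: 0.712
gripper_force: 0.0
```

drive_tool(
  rows=[
    [65,2.7,36,0,0,0,0],
    [65,2.7,36,0,0,0,0],
    [65,0,0,0,0,0,0],
    [65,0,0,0,0,0,0],
    [65,0,0,0,0,0,0],
  ],
)

```text
time_s: 31.13
tcp_pos: [0.4554, -0.0571, 0.2049]
ee_rot: [[-0.041, -0.999, 0.001], [-0.999, 0.041, -0.0], [-0.0, -0.001, -1.0]]
wrist_force: [-0.8, 0.0, 0.2]
gripper_width: 0.65
gripper_force: 0.0
```

```bash
cat > lk.py <<'E'
from h import *
s=sense()
for n in("wrist","side","top"):
  c=capture(n); V=cloud(c,s)
  for l in("lock_grip","tamper"):
    for r in masks_of(l,c)[:1]:
      q=V[r["region"]]; hi=np.nanpercentile(q[:,2],95);print(n,l,round(r["p"],2),rect(V,r["region"],hi-.005,hi+.006))
E
python3 lk.py; python3 plan.py 455.8 -57.5 75 -2.5
```

```text
wrist lock_grip 0.91 ([455.6, -57.5, 18.2, 25.5, 177.4, 74.7], 446)
wrist tamper 0.51 ([462.4, -246.8, 3.9, 26.1, 178.0, 16.9], 80)
side lock_grip 0.66 ([454.2, -60.3, 18.5, 24.3, 0.5, 73.7], 56)
side tamper 0.64 ([461.0, -272.9, 29.2, 29.7, 179.2, 112.6], 151)
top tamper 0.79 ([460.4, -269.7, 28.3, 29.1, 179.6, 113.8], 145)
d mm [   0.5    0.2 -129.4] dyaw rad -0.001 tiltfix [ 0.0001 -0.0002  0.    ] | pos [455.3 -57.7 204.4] yaw 177.5 F [ 0.1 -0.4 -0.6] w 0.648 gf 0.0 t 31.58 j [ 13.   8. -25.   0. -57. -16.]
```

drive_tool(
  rows=[
    [65,0,0,-35,0,0,0],
    [65,0,0,-35,0,0,0],
    [65,0,0,-30,0,0,0],
    [65,0,0,-19,0,0,0],
    [65,0,0,-8,0,0,0],
  ],
)

```text
time_s: 32.0
tcp_pos: [0.4534, -0.0577, 0.0747]
ee_rot: [[-0.043, -0.999, -0.006], [-0.999, 0.043, -0.001], [0.001, 0.006, -1.0]]
wrist_force: [-0.6, -0.6, 0.7]
gripper_width: 0.651
gripper_force: 0.0
```

drive_tool(
  rows=[
    [10,0,0,0,0,0,0],
    [10,0,0,0,0,0,0],
    [10,0,0,0,0,0,0],
    [10,0,0,0,0,0,0],
    [10,0,0,0,0,0,0],
  ],
)

```text
time_s: 32.42
tcp_pos: [0.4562, -0.057, 0.0786]
ee_rot: [[-0.042, -0.999, 0.003], [-0.999, 0.042, 0.001], [-0.001, -0.003, -1.0]]
wrist_force: [0.4, 0.4, -0.2]
gripper_width: 0.362
gripper_force: 0.0
```

drive_tool(
  rows=[
    [10,0,0,0,0,0,0],
    [10,0,0,0,0,0,0],
    [10,0,0,0,0,0,0],
    [10,0,0,0,0,0,0],
    [10,0,0,0,0,0,0],
  ],
)

```text
time_s: 32.83
tcp_pos: [0.4555, -0.0571, 0.0783]
ee_rot: [[-0.042, -0.999, 0.001], [-0.999, 0.042, 0.0], [-0.0, -0.001, -1.0]]
wrist_force: [-2.6, 0.9, 6.4]
gripper_width: 0.292
gripper_force: 30.0
```

```bash
python3 plan.py 457.3 7.2 75 -2.5
```

```text
d mm [ 1.8 64.3 -3.3] dyaw rad -0.002 tiltfix [-0.0001  0.0007  0.    ] | pos [455.5 -57.1  78.3] yaw 177.6 F [-2.6  0.9  6.4] w 0.292 gf 30.0 t 32.83 j [ 13.  18. -35.   0. -38. -16.]
```

drive_tool(
  rows=[
    [10,0.5,12,0,0,0,0],
    [10,0.5,12,0,0,0,0],
    [10,0.5,12,0,0,0,0],
    [10,0.5,12,0,0,0,0],
    [10,0.5,8,0,0,0,0],
  ],
)

```text
time_s: 33.25
tcp_pos: [0.458, -0.0009, 0.0783]
ee_rot: [[-0.041, -0.999, 0.0], [-0.999, 0.041, -0.001], [0.001, -0.001, -1.0]]
wrist_force: [-1.6, -2.8, 6.2]
gripper_width: 0.295
gripper_force: 30.0
```

drive_tool(
  rows=[
    [10,0.2,4,0,0,0,0],
    [10,0,2,0,0,0,0],
    [10,0,1,0,0,0,0],
    [10,0,0,0,0,0,0],
    [10,0,0,0,0,0,0],
  ],
)

```text
time_s: 33.67
tcp_pos: [0.4583, 0.0058, 0.0783]
ee_rot: [[-0.042, -0.999, 0.001], [-0.999, 0.042, 0.0], [-0.0, -0.001, -1.0]]
wrist_force: [-2.1, -0.1, 5.2]
gripper_width: 0.294
gripper_force: 30.0
```

```bash
python3 plan.py 457.3 7.2 75 -2.5
```

```text
d mm [-1.   1.4 -3.3] dyaw rad -0.002 tiltfix [-0.      0.0009  0.    ] | pos [458.3   5.8  78.3] yaw 177.6 F [-2.1 -0.1  5.2] w 0.294 gf 30.0 t 33.67 j [ 21.  18. -35.   0. -38. -24.]
```

Push on until the end stop is felt.

drive_tool(
  rows=[
    [10,0,1.5,0,0,0,0],
    [10,0,1,0,0,0,0],
    [10,0,0,0,0,0,0],
    [10,0,0,0,0,0,0],
  ],
)

```text
time_s: 34.0
tcp_pos: [0.4583, 0.0079, 0.0784]
ee_rot: [[-0.042, -0.999, 0.001], [-0.999, 0.042, -0.001], [0.001, -0.001, -1.0]]
wrist_force: [-1.4, -2.5, 5.5]
gripper_width: 0.295
gripper_force: 30.0
```

drive_tool(
  rows=[
    [10,0,1,0,0,0,0],
    [10,0,1,0,0,0,0],
    [10,0,0,0,0,0,0],
    [10,0,0,0,0,0,0],
  ],
)

```text
time_s: 34.33
tcp_pos: [0.4583, 0.0083, 0.0784]
ee_rot: [[-0.041, -0.999, 0.0], [-0.999, 0.041, -0.003], [0.003, -0.0, -1.0]]
wrist_force: [1.1, -12.3, 4.0]
gripper_width: 0.293
gripper_force: 30.0
```

drive_tool(
  rows=[
    [70,0,-1,0,0,0,0],
    [70,0,0,0,0,0,0],
    [70,0,0,0,0,0,0],
    [70,0,0,0,0,0,0],
    [70,0,0,20,0,0,0],
  ],
)

```text
time_s: 34.75
tcp_pos: [0.4556, 0.0089, 0.0948]
ee_rot: [[-0.043, -0.999, -0.008], [-0.999, 0.043, -0.002], [0.002, 0.007, -1.0]]
wrist_force: [-0.7, -0.0, -0.7]
gripper_width: 0.59
gripper_force: 0.0
```

drive_tool(
  rows=[
    [70,0,0,36,0,0,0],
    [70,0,0,36,0,0,0],
    [70,0,0,36,0,0,0],
    [100,0,-38,0,0,0,0],
    [100,0,-38,0,0,0,0],
  ],
)

```text
time_s: 35.17
tcp_pos: [0.4599, -0.0656, 0.2083]
ee_rot: [[-0.036, -0.999, 0.007], [-0.999, 0.036, 0.001], [-0.002, -0.007, -1.0]]
wrist_force: [0.6, -0.2, -1.2]
gripper_width: 0.78
gripper_force: 0.0
```

drive_tool(
  rows=[
    [100,0.5,-40,0,0,0,0.005],
    [100,0.5,-40,0,0,0,0.005],
    [100,0.5,-40,0,0,0,0.005],
    [100,0.5,-40,0,0,0,0.005],
    [100,0.5,-38,0,0,0,0.005],
  ],
)

```text
time_s: 35.58
tcp_pos: [0.4604, -0.2664, 0.2054]
ee_rot: [[-0.016, -1.0, 0.0], [-1.0, 0.016, 0.0], [-0.0, -0.0, -1.0]]
wrist_force: [1.2, 0.2, -0.5]
gripper_width: 0.991
gripper_force: 0.0
```

drive_tool(
  rows=[
    [100,0,0,0,0,0,0],
    [100,0,0,0,0,0,0],
    [100,0,0,0,0,0,0],
  ],
)

```text
time_s: 35.83
tcp_pos: [0.4603, -0.2644, 0.205]
ee_rot: [[-0.018, -1.0, -0.001], [-1.0, 0.018, 0.001], [-0.001, 0.001, -1.0]]
wrist_force: [-0.2, 0.9, -0.8]
gripper_width: 1.0
gripper_force: 0.0
```

```bash
python3 lk.py; python3 scan2.py; python3 plan.py 461 -271 85 0; python3 - <<'E'
from h import *
s=sense(); p=capture("wrist"); c=capture("side")
f=np.hstack([p["frame"],c["frame"]])[...,::-1]; cv2.imwrite("pics/c5.png",cv2.resize(f,(800,300)))
E
```

```text
wrist tamper 0.86 ([461.7, -271.4, 29.4, 29.7, 177.9, 113.3], 1092)
side lock_grip 0.73 ([456.1, 4.4, 14.7, 22.0, 177.9, 73.7], 46)
side tamper 0.75 ([460.0, -273.4, 26.0, 28.0, 178.8, 112.6], 131)
top lock_grip 0.58 ([457.2, 7.6, 15.1, 24.9, 0.5, 75.1], 66)
top 0.97 [ 64.  77. 114.] ([558.4, -31.7, 59.2, 95.7, 88.4, 96.9], 822)
side 0.79 [ 64.  81. 127.] ([562.4, -27.1, 59.0, 92.5, 85.4, 95.9], 477)
side 0.61 [101.  79.  64.] ([534.4, -27.7, 3.0, 55.1, 87.7, 57.4], 28)
side 0.55 [43. 62. 74.] ([617.0, -256.7, 19.8, 60.2, 174.0, 69.2], 51)
side 0.51 [85. 85. 80.] ([533.0, -27.8, 2.6, 48.7, 87.3, 39.4], 18)
side tamper 0.83 ([460.6, -274.1, 26.6, 28.4, 175.2, 112.9], 139)
d mm [   0.4   -6.3 -120.4] dyaw rad 0.017 tiltfix [-0.  0.  0.] | pos [ 460.6 -264.7  205.4] yaw 179.0 F [-0.  -0.4  0.5] w 1.0 gf 0.0 t 36.58 j [-12.  15. -16.  -0. -59.  11.]
```

View pics/c5.png

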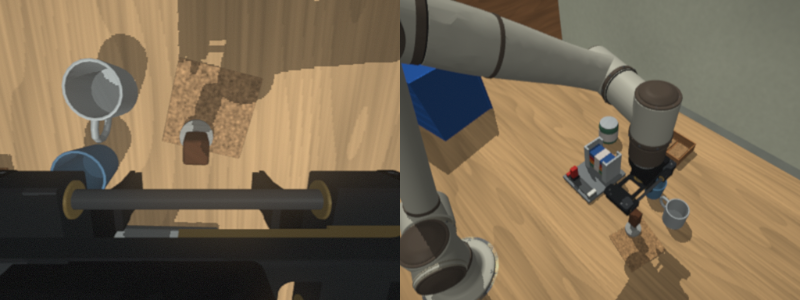

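The wrist view shows the tamper upright but knocked towards the mat's edge, at (197,145). In the side view the lock grip is at the red end. I'll carry the tamper back to the middle.

drive_tool(
  rows=[
    [100,0.8,-7,-20,0,0,0.005],
    [100,0,0,-35,0,0,0],
    [100,0,0,-35,0,0,0],
    [100,0,0,-22,0,0,0],
    [100,0,0,-8,0,0,0],
  ],
)

```text
time_s: 37.1
tcp_pos: [0.4588, -0.271, 0.0818]
ee_rot: [[-0.013, -1.0, -0.007], [-1.0, 0.013, 0.002], [-0.002, 0.007, -1.0]]
wrist_force: [-0.4, 0.0, -0.2]
gripper_width: 0.996
gripper_force: 0.0
```

drive_tool(
  rows=[
    [20,0,0,0,0,0,0],
    [20,0,0,0,0,0,0],
    [20,0,0,0,0,0,0],
    [20,0,0,0,0,0,0],
    [20,0,0,0,0,0,0],
  ],
)

```text
time_s: 37.52
tcp_pos: [0.4623, -0.2719, 0.0869]
ee_rot: [[-0.012, -1.0, 0.003], [-1.0, 0.012, -0.001], [0.001, -0.003, -1.0]]
wrist_force: [0.6, -0.4, 0.3]
gripper_width: 0.706
gripper_force: 0.0
```

drive_tool(
  rows=[
    [20,0,0,0,0,0,0],
    [20,0,0,0,0,0,0],
    [20,0,0,0,0,0,0],
    [20,0,0,0,0,0,0],
    [20,0,0,0,0,0,0],
  ],
)

```text
time_s: 37.93
tcp_pos: [0.4615, -0.2717, 0.0855]
ee_rot: [[-0.012, -1.0, 0.0], [-1.0, 0.012, -0.0], [0.0, -0.0, -1.0]]
wrist_force: [0.0, -0.7, 0.4]
gripper_width: 0.346
gripper_force: 29.7
```

drive_tool(
  rows=[
    [20,0,0,0,0,0,0],
    [20,0,0,0,0,0,0],
    [20,0,0,0,0,0,0],
  ],
)

```text
time_s: 38.18
tcp_pos: [0.4615, -0.2717, 0.0855]
ee_rot: [[-0.012, -1.0, 0.0], [-1.0, 0.012, -0.0], [0.0, -0.0, -1.0]]
wrist_force: [0.4, 0.7, 0.4]
gripper_width: 0.345
gripper_force: 29.7
```

```bash
python3 plan.py 436.8 -309.5 85.5 0
```

```text
d mm [-24.7 -37.8   0. ] dyaw rad 0.012 tiltfix [0.     0.0001 0.    ] | pos [ 461.5 -271.7   85.5] yaw 179.3 F [0.4 0.7 0.4] w 0.345 gf 29.7 t 38.18 j [-13.  23. -24.   0. -43.  12.]
```

drive_tool(
  rows=[
    [20,0,0,8,0,0,0],
    [20,0,0,7,0,0,0],
    [20,-8,-12,0,0,0,0],
    [20,-8,-13,0,0,0,0],
    [20,-8.7,-12.8,0,0,0,0],
  ],
)

```text
time_s: 38.6
tcp_pos: [0.4363, -0.3096, 0.1008]
ee_rot: [[-0.011, -1.0, 0.0], [-1.0, 0.011, 0.0], [-0.0, -0.0, -1.0]]
wrist_force: [-1.0, 0.1, -3.6]
gripper_width: 0.346
gripper_force: 29.7
```

drive_tool(
  rows=[
    [20,0,0,0,0,0,0],
    [20,0,0,-5,0,0,0],
    [20,0,0,-4,0,0,0],
    [20,0,0,-3,0,0,0],
    [20,0,0,0,0,0,0],
  ],
)

```text
time_s: 39.02
tcp_pos: [0.4363, -0.3088, 0.0874]
ee_rot: [[-0.012, -1.0, -0.002], [-1.0, 0.012, 0.001], [-0.001, 0.002, -1.0]]
wrist_force: [0.9, 1.1, -3.9]
gripper_width: 0.344
gripper_force: 29.7
```

```bash
python3 plan.py 436.8 -309.5 85.5 0
```

```text
d mm [ 0.5 -0.7 -1.9] dyaw rad 0.012 tiltfix [-0.001 -0.002 -0.   ] | pos [ 436.3 -308.8   87.4] yaw 179.3 F [ 0.9  1.1 -3.9] w 0.344 gf 29.7 t 39.02 j [-18.  23. -24.  -0. -44.  17.]
```

drive_tool(
  rows=[
    [20,0,0,-1.5,0,0,0],
    [20,0,0,-1,0,0,0],
    [20,0,0,0,0,0,0],
    [20,0,0,0,0,0,0],
    [20,0,0,0,0,0,0],
  ],
)

```text
time_s: 39.43
tcp_pos: [0.4368, -0.3095, 0.086]
ee_rot: [[-0.012, -1.0, 0.0], [-1.0, 0.012, -0.0], [0.0, -0.0, -1.0]]
wrist_force: [1.0, -0.0, -4.0]
gripper_width: 0.344
gripper_force: 29.7
```

drive_tool(
  rows=[
    [20,0,0,-0.5,0,0,0],
    [20,0,0,0,0,0,0],
    [20,0,0,0,0,0,0],
  ],
)

```text
time_s: 39.68
tcp_pos: [0.4367, -0.3095, 0.0855]
ee_rot: [[-0.012, -1.0, 0.0], [-1.0, 0.012, -0.0], [0.0, -0.0, -1.0]]
wrist_force: [-0.2, -0.0, -4.0]
gripper_width: 0.344
gripper_force: 29.7
```

drive_tool(
  rows=[
    [20,0,0,-0.7,0,0,0],
    [20,0,0,0,0,0,0],
    [20,0,0,0,0,0,0],
    [100,0,0,0,0,0,0],
    [100,0,0,0,0,0,0],
  ],
)

```text
time_s: 40.1
tcp_pos: [0.4373, -0.3098, 0.0851]
ee_rot: [[-0.012, -1.0, 0.002], [-1.0, 0.012, -0.001], [0.001, -0.002, -1.0]]
wrist_force: [0.1, 0.1, -1.1]
gripper_width: 0.423
gripper_force: 0.0
```

drive_tool(
  rows=[
    [100,0,0,0,0,0,0],
    [100,0,0,0,0,0,0],
    [100,0,0,0,0,0,0],
    [100,0,0,0,0,0,0],
    [100,0,0,5,0,0,0],
  ],
)

```text
time_s: 40.52
tcp_pos: [0.436, -0.3092, 0.089]
ee_rot: [[-0.012, -1.0, -0.002], [-1.0, 0.012, 0.001], [-0.001, 0.002, -1.0]]
wrist_force: [0.3, -0.3, -0.5]
gripper_width: 0.791
gripper_force: 0.0
```

drive_tool(
  rows=[
    [100,0,0,20,0,0,0],
    [100,0,0,30,0,0,0],
    [100,0,0,35,0,0,0],
    [100,0,0,35,0,0,0],
    [100,0,0,0,0,0,0],
  ],
)

```text
time_s: 40.93
tcp_pos: [0.4404, -0.3116, 0.218]
ee_rot: [[-0.01, -1.0, 0.014], [-1.0, 0.01, -0.008], [0.008, -0.014, -1.0]]
wrist_force: [1.2, -0.3, 0.4]
gripper_width: 0.998
gripper_force: 0.0
```

drive_tool(
  rows=[
    [100,0,38,0,0,0,0],
    [100,0,38,0,0,0,0],
    [100,0,38,0,0,0,0],
    [100,0,0,0,0,0,0],
    [100,0,0,0,0,0,0],
  ],
)

```text
time_s: 41.35
tcp_pos: [0.4369, -0.194, 0.2103]
ee_rot: [[-0.008, -1.0, 0.001], [-1.0, 0.008, -0.0], [0.0, -0.001, -1.0]]
wrist_force: [-0.2, 0.0, -0.4]
gripper_width: 0.999
gripper_force: 0.0
```

```bash
python3 lk.py; python3 scan2.py; python3 - <<'E'
from h import *
c=capture("side"); p=capture("top")
f=np.hstack([p["frame"],c["frame"]])[...,::-1]; cv2.imwrite("pics/c6.png",cv2.resize(f,(800,300)))
E
```

```text
wrist lock_grip 0.17 ([436.9, -308.4, 29.8, 30.0, 88.6, 113.3], 1462)
wrist tamper 0.59 ([436.9, -308.4, 29.8, 30.0, 88.6, 113.3], 1446)
side lock_grip 0.48 None
side tamper 0.61 ([435.7, -310.1, 28.7, 29.8, 86.3, 112.8], 169)
top 0.79 [ 68.  80. 116.] ([571.8, -32.3, 36.0, 95.1, 85.5, 97.1], 506)
top 0.74 [101.   99.5  99. ] ([586.1, -340.1, 72.4, 72.5, 37.8, 72.1], 163)
side 0.83 [ 47.   77.  120.5] ([544.8, -17.0, 40.2, 80.5, 59.8, 95.9], 207)
side 0.44 [91.  54.  51.5] ([534.8, -18.6, 1.3, 47.0, 86.8, 74.6], 19)
side tamper 0.57 ([435.9, -311.2, 27.6, 28.7, 178.5, 112.8], 164)
```

View pics/c6.png

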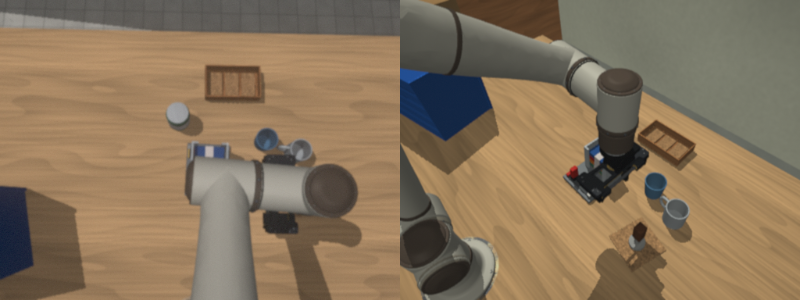

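The tamper stands upright at the mat centre, about (637,235) in the right picture. The lock grip is at the red end, the stack is down (top 97 mm) and the arm is clear. I'm handing in.

```bash
python3 -c "
from station import finish_job
print(finish_job())"
```

```text
the job is handed in; nothing more can be done
None
```

I handed the job in after about 42 s of robot time: all four bricks are in the magazine with the spring floor down, the lock is at its red end stop, and the tamper stands upright on the mat's centre after being knocked aside once and put back; no verdict was returned.

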